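Hang the washed slump rings on the drying stand and start the dryer

ROBOT

A 6-joint arm with a two-finger parallel gripper is mounted at the origin on the work surface. World frame = base frame: x ahead of the robot, y to its left, z up, the work surface at z = 0. Lengths are in m, angles in rad, forces in N, time in s.
With the tool pointing down it reaches from about 0.325 to 0.9 m from the base axis. Payload 6.1 kg.
Tool frame: the origin (TCP) lies at the very end of the fingers, on their centre line; the grasp point (between the pads) lies 19 mm behind it; x points along the fingers, y is the direction in which the jaws open and shut, and the axes are right-handed (so a half turn about x gives the same grasp; the last joint's range is limited). The gripper opens to 87 mm and grips with 3 to 60 N. Pads are 19 mm wide; open, the fingers measure 117 mm over their backs; the gripper's body (75 mm by 190 mm) begins 51 mm behind the grasp point.
Start: joints at [-1.282, 0.22, 1.526, -0, 1.395, -0.126], TCP at [0.252, -0.572, 0.223] pointing down, gripper open.
Joint ranges: [-2.98, 2.98], [-0.91, 2.08], [0.09, 2.57], [-1.24, 4.39], [0.2, 2.65], [-2.68, 2.68]. Speed limits (rad/s): [2.57, 2.57, 3.01, 3.14, 3.14, 3.14].

INTERFACE

Orientations are given as a unit quaternion [w, x, y, z].
In Python, from rig import status, optics, order gives the robot as it stands. The module is installed in compiled form; this text tells all that it offers.
- The arm moves only by the tool apply_moves, never from a script. Its argument "rows" is one flat list of numbers, 4 for each row, row after row: the shift along the tool's x, y, z in m, then the turn about the tool's x in rad. In form: [tx, ty, tz, roll, tx, ty, tz, roll, ...]. A call has 1 to 5 rows; each row is the pose to reach, as a shift and turn from the pose measured when the call began, along the tool's axes at that moment; what a row does not reach only later rows make up. A row lasts 1/12 s, in which the tool goes at most 41.7 mm and 7.16 degrees, less where a joint would pass 70% of its speed; a pose out of reach is approached as far as the arm can. A call with a gripper value outside its range is refused whole. "fingers" is the opening, from 0 (shut) to 1 (fully open), set as the call begins (left out, the last holds). The fingers move at their own pace and stop on an object; the grip force is fixed at half the most. Time passes only in rows, so rows that repeat a pose let the fingers close. It gives the time, the measured TCP pose, the force and the opening at its end, in the units of the state.
- status.sense(): the state, without advancing time (a new reading comes with each control period).
- optics.get_image(name): name is "scene" or "top" or "wrist"; returns a dict with "img" (400x640x3 uint8, red, green, blue), "range_z" (400x640 float32, m along the optical axis (not along the pixel's ray), 0 where there is no reading), "fx", "fy", "cx", "cy" (pixels), "extrinsics" (4x4, takes a point from camera to world coordinates); the wrist camera has in their place "hand_eye" (4x4, takes a point from camera to tool coordinates, whose origin is the TCP and whose axes are the tool frame's). Camera axes: x right, y down, z forward; pixel columns grow to the right and rows downward; lengths in m; the calibration is good to about 2 mm. A picture is of the moment at which its call begins: read the wrist's pose just before it.
- order.finish_job(): hands the job in, once; it reports no verdict.
The state is a dict: "t": time; "joints": joint angles; "dq": joint speeds; "effort": joint torques, N m; "position": TCP position; "eef_rot": TCP orientation; "wrist_force": force on the tool from outside, world axes, zero at the start; "wrist_torque": the same for the moment, N m; "grip_width": opening from 0.0 (shut) to 1.0 (fully open).
Only numpy, scipy, OpenCV 4.12 (cv2) and the standard library are available. Lean on these libraries where they do the work, as an engineer would, in place of code of your own. Each camera call takes 0.05 s, during which the arm holds its last target.

TASK

Hang all the loose plywood rings on the drying stand's hook, one at a time from the largest to the smallest, so that each lies flat and fully home against the one behind it, the largest at the back. Then slide the safety cover on the switch box fully aside, press the button under it all the way down, let it come up again and slide the cover fully back over it. Leave the cup, the pot on the turntable and the box of stamps as they are.

Things in the scene. Friction and masses are not known exactly. Their poses are not given: they have to be found in the camera images.
- ring_154: plywood slump ring, a plain flat ring 154 mm across outside, with a 60 mm round hole and 15 mm thick (band 47 mm wide, about 147 g, +-30 %), lying flat on the table at the start; origin at its centre, mid-thickness (7.5 mm above the table when lying); z along its hole, either way up is right. Of the four sizes (154, 136, 118, 100 mm) three or four are present
- ring_136: plywood slump ring, a plain flat ring 136 mm across outside, with a 60 mm round hole and 15 mm thick (band 38 mm wide, about 109 g, +-30 %), lying flat on the table at the start; origin at its centre, mid-thickness (7.5 mm above the table when lying); z along its hole, either way up is right. Of the four sizes (154, 136, 118, 100 mm) three or four are present
- ring_118: plywood slump ring, a plain flat ring 118 mm across outside, with a 60 mm round hole and 15 mm thick (band 29 mm wide, about 75 g, +-30 %), lying flat on the table at the start; origin at its centre, mid-thickness (7.5 mm above the table when lying); z along its hole, either way up is right. Of the four sizes (154, 136, 118, 100 mm) three or four are present
- ring_100: plywood slump ring, a plain flat ring 100 mm across outside, with a 60 mm round hole and 15 mm thick (band 20 mm wide, about 47 g, +-30 %), lying flat on the table at the start; origin at its centre, mid-thickness (7.5 mm above the table when lying); z along its hole, either way up is right. Of the four sizes (154, 136, 118, 100 mm) three or four are present
- hook: steel hook on the drying stand: a 10 mm round rod, 66 mm long, square to the stand's sloping face. Origin at its root on the face, 140 mm above the table; z along the rod, rising 55 degrees towards the robot's side; x up the slope, y level. A ring on it hangs with its centre at x = -25 mm and, against the bare face, z = 7.5 mm; each further ring lies 15 mm farther out
- hook_tip (a point): end of the hook: past the 66 mm rod a 12 mm piece (same rod) is bent straight up, so that the tip's centre lies 7 mm to the hook's +x side and 76 mm along it, with a 5 mm round end
- dryer: warm-air drying stand, a fixed white and grey housing 170 mm wide, 160 mm deep; origin on the table straight under the hook's root. On its front (-x side) a flat slotted face slopes at 35 degrees; from the hook's root it reaches 110 mm down the slope (77 mm above the table), 75 mm up it (183 mm above the table) and 85 mm to each side
- switch_box: fixed grey switch box 110 (x) by 180 (y) by 50 mm high; origin on the table under the button, 60 mm from the box's -y end. Two 8 mm wide guide rails along y stand on it at x = -37 and +37 mm, up to 75 mm above the table
- cover (a joint): safety cover, an aluminium plate 82 (x) by 60 (y) by 4 mm, its upper side 80 mm above the table, with an upright black tab on its middle; slides along the box's +y: 0 m fully over the button, 0.065 m fully aside. It rubs with about 1.5 N and stays where it is left
- cover_tab (a point): top centre of the black tab on the cover, 112 mm above the table; the tab is 40 mm long (box x), 12 mm thick (box y) and stands 32 mm above the plate; moves with the cover
- button_top (a point): centre of the top of the round grey push button, 36 mm across, 72 mm above the table (under the cover until that is slid aside); pressed straight down
- button (a joint): travel of the spring button: 0 m up, 0.006 m fully down; needs about 2 N to start and 6 N fully down; springs back
- cup: white ceramic cup 74 mm across, 85 mm high, standing on the table; a bystander; origin at the centre of its underside
- pot: fired clay bowl 110 mm across, 75 mm high, on the fixed green turntable (200 mm across, 56 mm high); a bystander; origin at the centre of its underside
- stamps: small wooden box 90 by 110 by 50 mm full of stamps (66 mm high with them); a bystander; origin at the centre of its underside
Things that resemble listed ones, but are neither listed nor needed, are in the scene too. What is shaped like the ring_100 but black or blue is not meant.

How it is judged:
On the way, in this order (a step that is already met when the one before it is completed fails the run):
1. the 154 mm ring hangs on the hook, flat against what is behind it, let go of (z of ring_154 in the frame of hook between 0.004 and 0.0135 m and x of ring_154 in the frame of hook between -0.032 and 0.032 m and y of ring_154 in the frame of hook between -0.032 and 0.032 m and angle between the z axis of ring_154 and the z axis of hook, either way round below 0.14 rad and contact force between the fingers and ring_154 below 0.1 N), for 0.2 s.
2. the 136 mm ring hangs on the hook, flat against what is behind it, let go of (z of ring_136 in the frame of hook between 0.004 and 0.0285 m and x of ring_136 in the frame of hook between -0.032 and 0.032 m and y of ring_136 in the frame of hook between -0.032 and 0.032 m and angle between the z axis of ring_136 and the z axis of hook, either way round below 0.14 rad and contact force between the fingers and ring_136 below 0.1 N), for 0.2 s.
3. the 118 mm ring hangs on the hook, flat against what is behind it, let go of (z of ring_118 in the frame of hook between 0.004 and 0.0435 m and x of ring_118 in the frame of hook between -0.032 and 0.032 m and y of ring_118 in the frame of hook between -0.032 and 0.032 m and angle between the z axis of ring_118 and the z axis of hook, either way round below 0.14 rad and contact force between the fingers and ring_118 below 0.1 N), for 0.2 s.
4. the 100 mm ring hangs on the hook, flat against what is behind it, let go of (z of ring_100 in the frame of hook between 0.004 and 0.0585 m and x of ring_100 in the frame of hook between -0.032 and 0.032 m and y of ring_100 in the frame of hook between -0.032 and 0.032 m and angle between the z axis of ring_100 and the z axis of hook, either way round below 0.14 rad and contact force between the fingers and ring_100 below 0.1 N), for 0.2 s.
5. the safety cover is slid clear of the button (value of joint cover above 0.055 m), for 0.1 s.
6. the button is pressed well down (value of joint button above 0.0045 m), for 0.1 s.
7. the cover is back over the button (value of joint cover below 0.006 m), for 0.2 s.
At the end, for the whole second after the job is handed in: Each ring present hangs on the hook at rest, square to it within 8 degrees, its centre at most 6 mm farther out than with all larger rings behind it (13.5, 28.5, 43.5, 58.5 mm from the face for 154, 136, 118, 100 mm rings); the cover is within 6 mm of closed, the button up (z of ring_154 in the frame of hook between 0.004 and 0.0135 m and x of ring_154 in the frame of hook between -0.032 and 0.032 m and y of ring_154 in the frame of hook between -0.032 and 0.032 m and angle between the z axis of each of ring_154, ring_136, ring_118, ring_100 and the z axis of hook, either way round below 0.14 rad and linear speed of each of ring_154, ring_136, ring_118, ring_100 below 0.02 m/s and z of ring_136 in the frame of hook between 0.004 and 0.0285 m and x of ring_136 in the frame of hook between -0.032 and 0.032 m and y of ring_136 in the frame of hook between -0.032 and 0.032 m and z of ring_118 in the frame of hook between 0.004 and 0.0435 m and x of ring_118 in the frame of hook between -0.032 and 0.032 m and y of ring_118 in the frame of hook between -0.032 and 0.032 m and z of ring_100 in the frame of hook between 0.004 and 0.0585 m and x of ring_100 in the frame of hook between -0.032 and 0.032 m and y of ring_100 in the frame of hook between -0.032 and 0.032 m and value of joint cover below 0.006 m and value of joint button below 0.002 m); the robot touches nothing.
It fails at once if the cup is shifted by more than 30 mm or tipped (distance of cup from where it was at the start of the episode above 0.03 m or angle between cup's own z axis and vertical above 0.3 rad).
It fails at once if the pot is shifted by more than 30 mm (distance of pot from where it was at the start of the episode above 0.03 m).
It fails at once if the box of stamps is shifted by more than 30 mm (distance of stamps from where it was at the start of the episode above 0.03 m).
Of ring_154, ring_136, ring_118, ring_100 only 3 to 4 are there at a start; the rules pass over those that are not, and their reading is None.
At some moment in a run one of ring_154, ring_136, ring_118, ring_100 may be knocked a few centimetres aside while the robot is not near it.
It also fails if it takes over 210 s, if anything falls off the work surface, if the arm or the gripper's body presses on something with over 40 N, if the wrist force passes 120 N, or if a joint passes its speed limit or range.

## Working session

There is one attempt and no reset: what is moved stays moved. The work goes in short steps, Python scripts to look and compute and a tool call to move; the robot and the scene stay as the last step left them, time stands still between calls to the robot, and variables do not carry over. Pictures are saved under pics/ and viewed, and the job is handed in when it is done.

Besides the shell and the picture viewer there is one more tool, called as name(argument=value, ...), one argument or row to a line, values as JSON. apply_moves: Moves the arm, as the interface text tells. Its arguments: {"type":"object","properties":{"rows":{"type":"array"},"fingers":{"type":"number"}},"required":["rows"]}

```bash
mkdir -p pics; ls; cat > h.py <<'E'
import numpy as np, cv2
from scipy.spatial.transform import Rotation as R
from rig import status, optics, order
def rot(q): return R.from_quat([q[1],q[2],q[3],q[0]]).as_matrix()
def save(name,fn):
    d=optics.get_image(name); cv2.imwrite('pics/'+fn,d['img'][:,:,::-1]); return d
def ext(d,s=None):
    if 'extrinsics' in d: return np.array(d['extrinsics'])
    s=s or status.sense(); T=np.eye(4); T[:3,:3]=rot(s['eef_rot']); T[:3,3]=s['position']; return T@np.array(d['hand_eye'])
def ray(d,u,v,z,T):
    c=np.array([(u-d['cx'])/d['fx'],(v-d['cy'])/d['fy'],1.]); w=T[:3,:3]@c; o=T[:3,3]; return o+w*(z-o[2])/w[2]
def cloud(d,T):
    v,u=np.mgrid[0:400,0:640]; Z=d['range_z']; P=np.stack([(u-d['cx'])/d['fx']*Z,(v-d['cy'])/d['fy']*Z,Z],-1)
    W=P@T[:3,:3].T+T[:3,3]; W[Z<=0]=np.nan; return W
def go(p,jaw=None):
    """tool shift to reach TCP p, jaw = wanted world angle of jaw line (deg, mod 180)"""
    s=status.sense(); M=rot(s['eef_rot']); t=M.T@(np.array(p)-s['position'])
    a=np.degrees(np.arctan2(M[1,1],M[0,1])); out='shift '+str(t.round(4))+' jaw now %.1f'%a
    if jaw is not None:
        dl=(jaw-a+90)%180-90; out+=' roll %.3f or %.3f'%(-np.radians(dl),-np.radians(dl)+np.pi*(1 if dl>0 else -1))
    print(out,'t',round(s['t'],2),'q6',round(s['joints'][5],2),'pos',np.round(s['position'],4))
E
python3 - <<'E'
from h import *
s=status.sense(); print(s); print(rot(s['eef_rot']).round(3))
for n in ['scene','top','wrist']:
    d=save(n,n+'0.png'); print(n,d['fx'],d['cx'],d['cy'],ext(d,s).round(3).tolist())
E
```

```text
pics
{'t': 0.0, 'joints': array([-1.28210444e+00,  2.21231128e-01,  1.52764242e+00,  1.55899236e-05,
        1.39467611e+00, -1.26095593e-01]), 'dq': array([-6.08603536e-04, -1.75047860e-03, -3.00313900e-04,  5.04117107e-04,
        8.36822408e-04,  8.51567663e-05]), 'effort': array([ 1.26128969e-03, -4.94602382e+01, -3.87380040e+01,  6.99545187e-02,
        5.71876438e-02, -1.76626181e-04]), 'position': array([ 0.2516957 , -0.57139238,  0.22141758]), 'eef_rot': array([-0.14490941, -0.6919032 , -0.14628953,  0.69200476]), 'wrist_force': array([ 0.41959021, -0.97112414,  0.08227098]), 'wrist_torque': array([0.03749985, 0.03060707, 0.00526538]), 'grip_width': 0.9995190706695097}
[[-0.001  0.403 -0.915]
 [ 0.002 -0.915 -0.403]
 [-1.    -0.002 -0.   ]]
scene 378.118719360876 318.3476506212763 203.99368154845985 [[-0.447, 0.604, -0.66, 1.239], [0.894, 0.319, -0.314, 0.376], [0.021, -0.73, -0.683, 0.854], [0.0, 0.0, 0.0, 1.0]]
top 518.2560700916054 315.58174052275854 202.386392154358 [[0.019, -0.988, 0.154, 0.293], [-1.0, -0.018, 0.007, 0.034], [-0.004, -0.154, -0.988, 1.739], [0.0, 0.0, 0.0, 1.0]]
wrist 301.39052172293884 320.58870346337693 198.49846052922913 [[0.404, -0.882, -0.243, 0.317], [-0.915, -0.39, -0.104, -0.542], [-0.003, 0.264, -0.964, 0.383], [0.0, 0.0, 0.0, 1.0]]
```

View pics/top0.png

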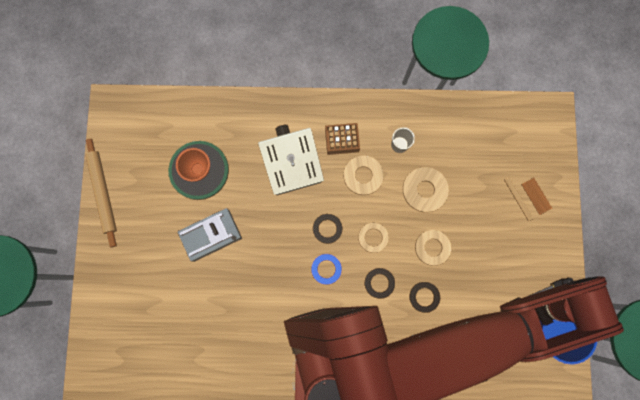

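View pics/scene0.png

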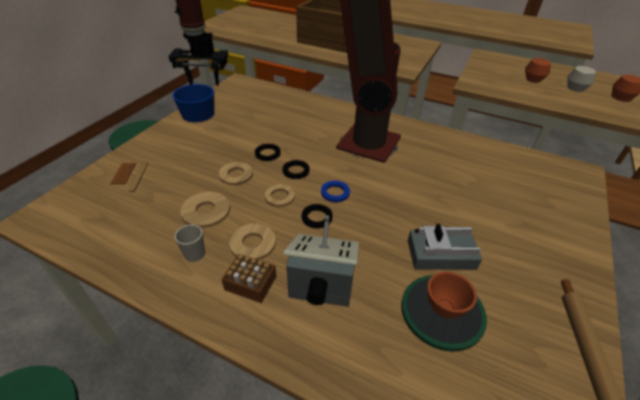

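View pics/wrist0.png

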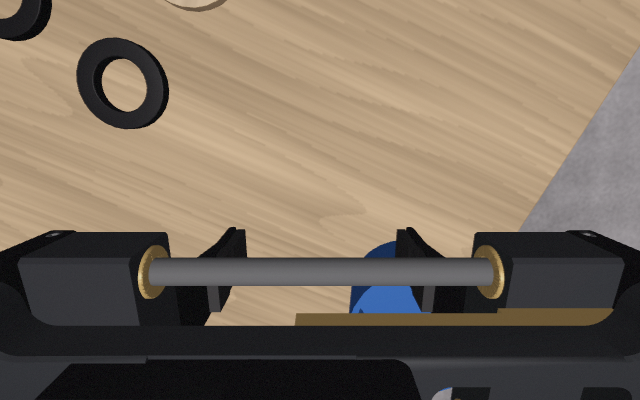

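```bash
cat > rings.py <<'E'
from h import *
def rings(d=None):
    d=d or optics.get_image('top'); T=ext(d); W=cloud(d,T)
    hsv=cv2.cvtColor(d['img'],cv2.COLOR_RGB2HSV)
    m=((W[...,2]>0.008)&(W[...,2]<0.024)&(hsv[...,2]>110)&(hsv[...,0]<30)).astype(np.uint8)
    n,l,st,c=cv2.connectedComponentsWithStats(m)
    out=[]
    for i in range(1,n):
        if st[i,4]<150: continue
        cs,_=cv2.findContours((l==i).astype(np.uint8),cv2.RETR_EXTERNAL,cv2.CHAIN_APPROX_NONE)
        k=cs[0][:,0,:]; P=np.array([ray(d,u,v,0.013,T)[:2] for u,v in k])
        cc,r=cv2.minEnclosingCircle(P.astype(np.float32)*1000)
        A=np.c_[2*P,np.ones(len(P))]; x=np.linalg.lstsq(A,(P**2).sum(1),rcond=None)[0]
        rr=np.sqrt(x[2]+x[0]**2+x[1]**2)
        print('px',c[i].round(0),'fit',x[:2].round(4),'diam %.1f'%(2000*rr),'encl',np.round(cc,1),'%.1f'%(2*r))
    return d,W
if __name__=='__main__': rings()
E
python3 - <<'E'
from rings import *
d,W=rings()
cv2.imwrite('pics/z.png',cv2.resize(cv2.applyColorMap(np.uint8(np.clip(np.nan_to_num(W[90:270,160:460,2])*1100,0,255)),cv2.COLORMAP_JET),None,fx=2.5,fy=2.5,interpolation=0))
cv2.imwrite('pics/topz.png',cv2.resize(d['img'][110:270,170:340,::-1],None,fx=4.5,fy=3.7,interpolation=2))
E
```

```text
px [363. 175.] fit [ 0.66   -0.1149] diam 133.4 encl [ 660.8 -119.1] 147.7
px [425. 189.] fit [ 0.6136 -0.3247] diam 151.4 encl [ 614.1 -324.5] 161.8
px [519. 199.] fit [ 0.584  -0.6342] diam 92.5 encl [ 587.6 -640.9] 156.8
px [536. 198.] fit [ 0.601 -0.707] diam 77.7 encl [ 600.5 -703.8] 121.4
px [373. 238.] fit [ 0.4471 -0.1483] diam 98.1 encl [ 447.6 -148.4] 108.6
px [433. 247.] fit [ 0.4184 -0.3478] diam 116.3 encl [ 420.3 -352.5] 132.4
px [298. 385.] fit [-0.0218  0.0896] diam 71.5 encl [-17.5  87.5] 113.0
```

View pics/z.png

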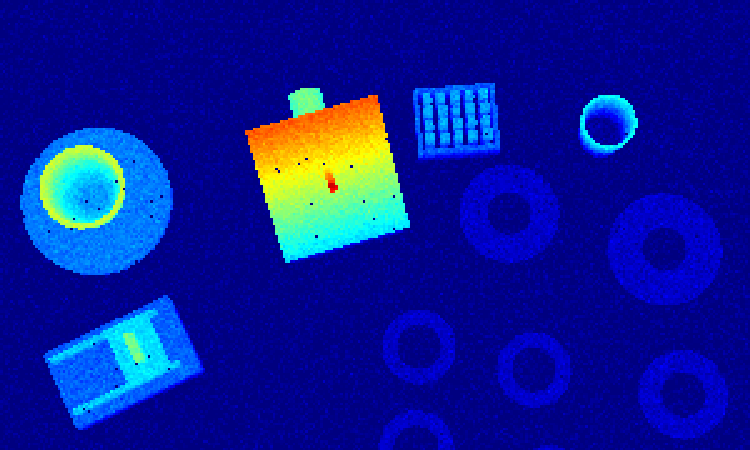

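View pics/topz.png

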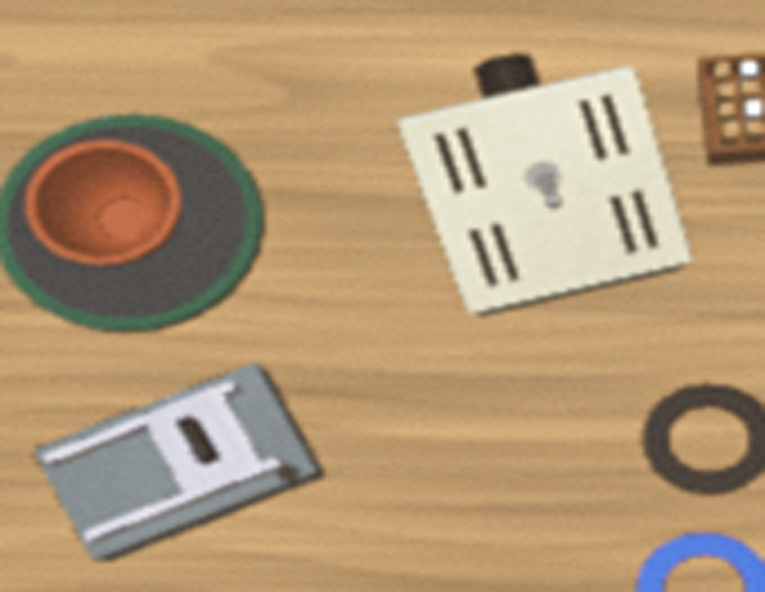

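```bash
cat > fix.py <<'E'
from h import *
d=optics.get_image('top'); T=ext(d); W=cloud(d,T)
Z=W[...,2]; v,u=np.mgrid[0:400,0:640]
m=(u>250)&(u<330)&(v>122)&(v<200)&(Z>0.065)
m0=cv2.erode(m.astype(np.uint8),np.ones((5,5)))>0
P=W[m0]; 
for _ in range(4):
    A=np.c_[P[:,:2],np.ones(len(P))]; c=np.linalg.lstsq(A,P[:,2],rcond=None)[0]; r=P[:,2]-A@c; P=P[abs(r)<0.006]
g=c[:2]; print('slope deg',np.degrees(np.arctan(np.hypot(*g))),'dir',np.degrees(np.arctan2(g[1],g[0])),'res',r.std())
# dryer x axis (horizontal) = uphill direction
mm=m&(abs(W[...,:2]@g+c[2]-Z)<0.012)
cs,_=cv2.findContours(mm.astype(np.uint8),cv2.RETR_EXTERNAL,cv2.CHAIN_APPROX_NONE)
k=max(cs,key=cv2.contourArea)[:,0,:]
# project on plane
o=T[:3,3]; pts=[]
for a,b in k:
    w=T[:3,:3]@np.array([(a-d['cx'])/d['fx'],(b-d['cy'])/d['fy'],1]); t=(c[2]+g@o[:2]-o[2])/(w[2]-g@w[:2]); pts.append(o+t*w)
pts=np.array(pts); 
n=np.array([-g[0],-g[1],1]); n/=np.linalg.norm(n)
xa=np.array([g[0],g[1],g@g]); xa/=np.linalg.norm(xa); ya=np.cross(n,xa)
q=np.c_[pts@xa,pts@ya]
rect=cv2.minAreaRect((q*1000).astype(np.float32)); print('rect (slope frame mm)',rect)
b=cv2.boxPoints(rect)/1000; print('corner z', [float(p[0]*xa[2]+p[1]*ya[2]+0) for p in b])
cen=np.array(rect[0])/1000; off=P.mean(0)@n
C=cen[0]*xa+cen[1]*ya+off*n; print('face centre',C.round(4),'xa',xa.round(3),'ya',ya.round(3),'n',n.round(3))
root=C+0.0175*xa; print('root',root.round(4)); tip=root+0.076*n+0.007*xa; print('tip',tip.round(4))
def px(p):
    q=np.linalg.inv(T)@np.r_[p,1]; return (d['cx']+d['fx']*q[0]/q[2],d['cy']+d['fy']*q[1]/q[2])
print('px tip',px(tip),'root',px(root))
h=m0&(Z-(W[...,:2]@g+c[2])>0.02); print('hook pts',np.c_[u[h],v[h],W[h].round(3)])
# switch box
m=(u>170)&(u<250)&(v>200)&(v<270)&(Z>0.03)
cs,_=cv2.findContours(m.astype(np.uint8),cv2.RETR_EXTERNAL,cv2.CHAIN_APPROX_NONE); k=max(cs,key=cv2.contourArea)[:,0,:]
p=np.array([ray(d,a,b,0.05,T)[:2] for a,b in k]); print('box',cv2.minAreaRect((p*1000).astype(np.float32)),cv2.boxPoints(cv2.minAreaRect((p*1000).astype(np.float32))).round(0).tolist())
t=m&(Z>0.098); print('tab',t.sum(),W[t].mean(0).round(4)); p=W[t][:,:2]*1000; print(cv2.minAreaRect(p.astype(np.float32)))
pl=m&(Z>0.0765)&(Z<0.086); p=W[pl][:,:2]*1000; print('plate',np.median(p,0),cv2.minAreaRect(p.astype(np.float32)))
E
python3 fix.py; python3 - <<'E'
from h import *
d=optics.get_image('scene'); cv2.imwrite('pics/sc1.png',cv2.resize(d['img'][205:315,275:375,::-1],None,fx=5,fy=5,interpolation=2))
E
```

```text
slope deg 31.239282678557412 dir 17.118541444431905 res 0.0026354357102764854
rect (slope frame mm) ((649.978515625, -79.4993667602539), (182.0307159423828, 169.7857666015625), 0.13113825023174286)
corner z [0.28978511036587556, 0.2899866241530892, 0.38438994477170607, 0.38418843098449246]
face centre [0.6733 0.1242 0.1322] xa [0.817 0.252 0.519] ya [-0.294  0.956 -0.   ] n [-0.496 -0.153  0.855]
root [0.6876 0.1286 0.1413]
tip [0.6556 0.1187 0.2099]
px tip (np.float64(291.6798257735312), np.float64(161.17846502321194)) root (np.float64(289.89979291092203), np.float64(156.31855385405484))
hook pts [[2.84e+02 1.37e+02 7.36e-01 1.45e-01 1.93e-01]
 [2.90e+02 1.57e+02 6.81e-01 1.27e-01 1.58e-01]
 [2.91e+02 1.58e+02 6.77e-01 1.24e-01 1.64e-01]
 [2.90e+02 1.59e+02 6.74e-01 1.27e-01 1.61e-01]
 [2.91e+02 1.59e+02 6.74e-01 1.24e-01 1.61e-01]
 [2.92e+02 1.59e+02 6.72e-01 1.20e-01 1.69e-01]
 [2.90e+02 1.60e+02 6.69e-01 1.26e-01 1.70e-01]
 [2.91e+02 1.60e+02 6.69e-01 1.23e-01 1.69e-01]
 [2.92e+02 1.60e+02 6.67e-01 1.20e-01 1.76e-01]
 [2.90e+02 1.61e+02 6.66e-01 1.26e-01 1.69e-01]
 [2.91e+02 1.61
[... 588 characters left out ...]
1 1.12e-01 2.08e-01]
 [2.92e+02 1.65e+02 6.44e-01 1.18e-01 2.08e-01]
 [2.93e+02 1.65e+02 6.45e-01 1.15e-01 2.06e-01]
 [2.94e+02 1.65e+02 6.47e-01 1.12e-01 1.95e-01]
 [2.92e+02 1.66e+02 6.44e-01 1.18e-01 1.97e-01]
 [2.93e+02 1.66e+02 6.43e-01 1.15e-01 1.98e-01]]
box ((443.7170104980469, 392.2615051269531), (112.81705474853516, 181.69664001464844), 27.182661056518555) [[352.0, 447.0], [435.0, 286.0], [535.0, 337.0], [452.0, 499.0]]
tab 55 [0.4575 0.3672 0.1108]
((458.302001953125, 368.3392639160156), (40.653961181640625, 12.951929092407227), 25.60413360595703)
plate [452.72817322 371.03150125] ((443.5216064453125, 396.46246337890625), (82.52857208251953, 145.3642120361328), 26.892189025878906)
```

View pics/sc1.png

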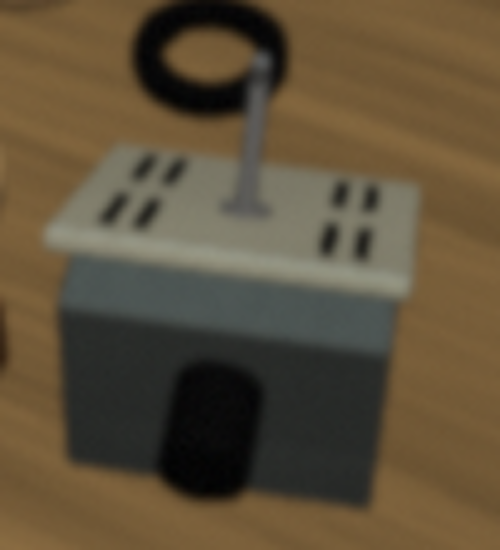

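```bash
python3 - <<'E'
from h import *
a=optics.get_image('top'); b=optics.get_image('scene'); Ta,Tb=ext(a),ext(b)
def line(d,T,u,v):
    w=T[:3,:3]@np.array([(u-d['cx'])/d['fx'],(v-d['cy'])/d['fy'],1]); return T[:3,3],w/np.linalg.norm(w)
def tri(pa,pb):
    o1,w1=line(a,Ta,*pa);o2,w2=line(b,Tb,*pb)
    s=np.linalg.lstsq(np.c_[w1,-w2],o2-o1,rcond=None)[0]; p,q=o1+s[0]*w1,o2+s[1]*w2; return (p+q)/2,np.linalg.norm(p-q)
print('root rays',ray(a,291,157,.14,Ta),ray(b,324,247,.14,Tb)); print('tip tri',tri((292.3,164),(327,217.4)), ray(a,292.3,164.,.206,Ta),ray(b,327,217.4,.206,Tb))
th=np.radians(17.1); e=np.array([np.cos(th),np.sin(th)])
for z in(.206,): print(th)
E
```

```text
root rays [0.68573831 0.12511807 0.14      ] [0.68218741 0.12991339 0.14      ]
tip tri (array([0.64729394, 0.11767227, 0.20680371]), np.float64(0.0018539862281315598)) [0.64782746 0.11685556 0.206     ] [0.64624799 0.11822699 0.206     ]
0.2984513020910304
```

```bash
python3 - <<'E'
from h import *
l=np.array([-.284,.959]); p=np.array([.6136,-.3247])+.0535*l; print(p); go([*p,.06],106.5)
E
```

```text
[ 0.598406  -0.2733935]
shift [ 0.1624 -0.1335 -0.4374] jaw now -66.2 roll 0.127 or -3.015 t 0.4 q6 -0.13 pos [ 0.2519 -0.5719  0.2224]
```

apply_moves(
  rows=[0, -0.012, -0.04, 0.03, 0, -0.024, -0.08, 0.06, 0, -0.036, -0.12, 0.09, 0, -0.048, -0.16, 0.127, 0, -0.06, -0.2, 0.127],
  fingers=0.72,
)

```text
t: 0.82
position: [0.4114, -0.4354, 0.2226]
eef_rot: [0.101, 0.7, 0.1, -0.7]
wrist_force: [0.2, 0.2, -0.2]
grip_width: 0.749
```

```bash
python3 - <<'E'
from h import *
go([.5984,-.2734,.06],106.5)
E
```

```text
shift [ 0.1626 -0.1029 -0.225 ] jaw now -73.7 roll -0.003 or 3.139 t 0.82 q6 0.34 pos [ 0.4114 -0.4354  0.2226]
```

apply_moves(
  rows=[0.02, -0.017, -0.036, 0, 0.04, -0.033, -0.072, 0, 0.06, -0.05, -0.108, 0, 0.08, -0.067, -0.144, 0, 0.1, -0.083, -0.18, 0],
)

```text
t: 1.23
position: [0.5518, -0.3125, 0.1289]
eef_rot: [0.101, 0.7, 0.1, -0.7]
wrist_force: [0.5, 0.6, -0.0]
grip_width: 0.72
```

```bash
python3 - <<'E'
from h import *
go([.5984,-.2734,.05],106.5)
s=status.sense(); d=save('wrist','w1.png')
E
```

```text
shift [ 0.0789 -0.0244 -0.0556] jaw now -73.7 roll -0.003 or 3.139 t 1.23 q6 0.65 pos [ 0.5518 -0.3125  0.1289]
```

View pics/w1.png

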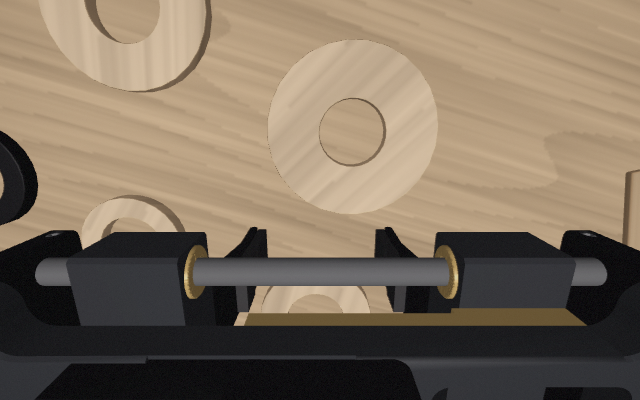

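```bash
cat > wr.py <<'E'
from h import *
def wr(z=0.015,lo=.009,hi=.022,rng=(0,230)):
    s=status.sense(); d=optics.get_image('wrist'); T=ext(d,s); W=cloud(d,T)
    m=((W[...,2]>lo)&(W[...,2]<hi)).astype(np.uint8); m[rng[1]:]=0
    m=cv2.morphologyEx(m,cv2.MORPH_OPEN,np.ones((3,3)))
    cs,h=cv2.findContours(m,cv2.RETR_CCOMP,cv2.CHAIN_APPROX_NONE)
    for i,k in enumerate(cs):
        if len(k)<60: continue
        k=k[:,0,:]; k=k[(k[:,0]>3)&(k[:,0]<636)&(k[:,1]>3)&(k[:,1]<rng[1]-4)]
        if len(k)<40: continue
        P=np.array([ray(d,u,v,z,T)[:2] for u,v in k]); A=np.c_[2*P,np.ones(len(P))]
        x=np.linalg.lstsq(A,(P**2).sum(1),rcond=None)[0]; r=np.sqrt(x[2]+x[0]**2+x[1]**2)
        e=np.std(np.hypot(*(P-x[:2]).T)-r)
        print('hole' if h[0][i][3]>=0 else 'outer','px',k.mean(0).round(0),'c',x[:2].round(4),'diam %.1f err %.1f'%(2000*r,1000*e))
if __name__=='__main__': wr()
E
python3 wr.py
```

```text
outer px [134. 213.] c [ 0.4756 -0.1418] diam 53.6 err 11.0
outer px [ 20. 185.] c [ 0.4821 -0.0274] diam 51.5 err 10.0
outer px [360. 131.] c [ 0.6139 -0.3225] diam 151.1 err 0.4
hole px [360. 137.] c [ 0.614  -0.3222] diam 59.4 err 0.5
outer px [136.  51.] c [ 0.6415 -0.1198] diam 100.3 err 18.0
```

```bash
python3 - <<'E'
from h import *
go([.5988,-.2717,.003],106.5)
E
```

```text
shift [ 0.1221 -0.0207 -0.0555] jaw now -73.4 roll 0.002 or -3.139 t 1.33 q6 0.64 pos [ 0.552  -0.3081  0.1251]
```

apply_moves(
  rows=[0.02, -0.0205, -0.04, 0, 0.05, -0.0205, -0.0555, 0, 0.085, -0.0205, -0.0555, 0, 0.112, -0.0205, -0.0555, 0, 0.119, -0.0205, -0.0555, 0],
)

```text
t: 1.75
position: [0.5954, -0.2696, 0.0006]
eef_rot: [-0.099, -0.696, -0.107, 0.703]
wrist_force: [-5.8, 10.6, 34.2]
grip_width: 0.72
```

```bash
python3 - <<'E'
from h import *
go([.5988,-.2717,.003],106.5)
E
```

```text
shift [-0.0025  0.0029 -0.0027] jaw now -73.3 roll 0.003 or -3.138 t 1.75 q6 0.73 pos [ 0.5954 -0.2696  0.0006]
```

apply_moves(
  rows=[-0.004, 0.002, -0.002, 0, -0.004, 0.002, -0.002, 0],
)

```text
t: 1.92
position: [0.5979, -0.2717, 0.0051]
eef_rot: [-0.098, -0.696, -0.106, 0.703]
wrist_force: [0.1, -0.5, -0.2]
grip_width: 0.721
```

```bash
python3 - <<'E'
from h import *
go([.5988,-.2717,.003],106.5); print(status.sense()['wrist_force'])
save('wrist','w2.png')
E
```

```text
shift [ 0.0021  0.0003 -0.0009] jaw now -73.3 roll 0.003 or -3.139 t 1.92 q6 0.73 pos [ 0.5979 -0.2717  0.0051]
[ 0.09542097 -0.47112063 -0.21685125]
```

View pics/w2.png

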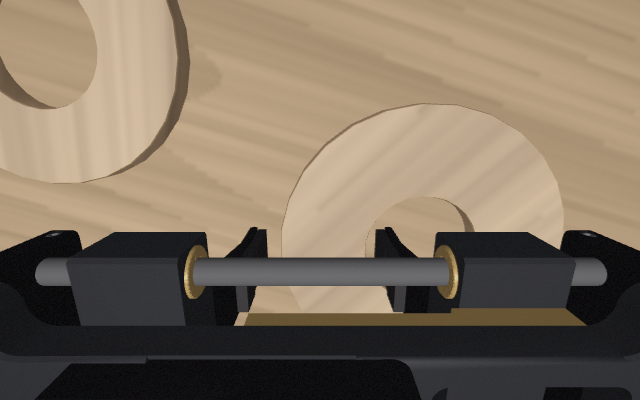

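apply_moves(
  rows=[0.001, 0, 0, 0, 0.001, 0, 0, 0, 0.001, 0, 0, 0, 0.001, 0, 0, 0, 0.001, 0, 0, 0],
  fingers=0,
)

```text
t: 2.38
position: [0.5993, -0.2728, 0.0066]
eef_rot: [-0.099, -0.697, -0.105, 0.702]
wrist_force: [-1.1, -0.6, 6.4]
grip_width: 0.552
```

```bash
python3 - <<'E'
from h import *
root=np.array([.685,.127]); e=np.array([.959,.284]); l=np.array([-.284,.959])
c=root-.040*e+.0535*l; print(c)
go([*c,.24],106.5)
E
```

```text
[0.631446  0.1669465]
shift [-0.2305 -0.4143 -0.1555] jaw now -73.4 roll 0.003 or -3.139 t 2.38 q6 0.73 pos [ 0.5993 -0.2728  0.0066]
```

apply_moves(
  rows=[-0.02, 0, 0, 0, -0.055, 0, 0, 0, -0.09, 0, 0, 0, -0.13, 0, 0, 0, -0.17, 0, 0, 0],
)

```text
t: 2.8
position: [0.5997, -0.2735, 0.1771]
eef_rot: [-0.099, -0.697, -0.106, 0.703]
wrist_force: [1.3, -0.7, -1.6]
grip_width: 0.55
```

```bash
python3 - <<'E'
from h import *
go([.6314,.1669,.24],106.5)
s=status.sense(); print(s['wrist_force'],s['grip_width']); save('wrist','w3.png')
E
```

```text
shift [-0.0594 -0.4136 -0.1561] jaw now -73.4 roll 0.003 or -3.139 t 2.8 q6 0.73 pos [ 0.5997 -0.2735  0.1771]
[ 1.28572176 -0.67093212 -1.58731412] 0.5499254376294981
```

View pics/w3.png

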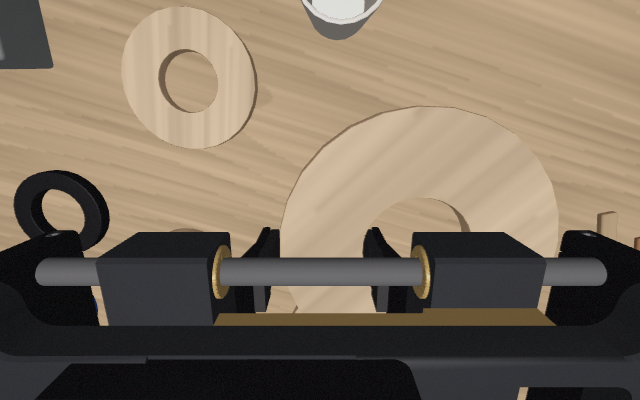

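```bash
cat > held.py <<'E'
from wr import *
import sys
s=status.sense(); z=s['position'][2]; print(s['position'])
wr(z+.009,z-.002,z+.02)
# also tilt of held ring
d=optics.get_image('wrist'); T=ext(d,s); W=cloud(d,T); m=abs(W[...,2]-z-.009)<.012; m[228:]=False
m=cv2.erode(m.astype(np.uint8),np.ones((7,7)))>0; P=W[m]; A=np.c_[P[:,:2],np.ones(len(P))]; c=np.linalg.lstsq(A,P[:,2],rcond=None)[0]
print('tilt deg',np.degrees(c[:2]),'top-TCP',(P.mean(0)[2]-z))
E
python3 held.py
```

```text
[ 0.60421377 -0.27613235  0.1883397 ]
outer px [423. 161.] c [ 0.6469 -0.3177] diam 103.9 err 20.4
tilt deg [ 0.57718169 -0.42488678] top-TCP 0.008734656760516213
```

```bash
cat > held.py <<'E'
from h import *
import sys
from scipy.optimize import least_squares
Dm=float(sys.argv[1])/1000
s=status.sense(); d=optics.get_image('wrist'); d2=optics.get_image('wrist'); s=status.sense(); T=ext(d2,s); d=d2
M=rot(s['eef_rot']); z=s['position'][2]; W=cloud(d,T); m=(abs(W[...,2]-z-.009)<.011).astype(np.uint8); m[226:]=0
m=cv2.morphologyEx(m,cv2.MORPH_OPEN,np.ones((5,5)))
cs,_=cv2.findContours(m,cv2.RETR_EXTERNAL,cv2.CHAIN_APPROX_NONE); k=max(cs,key=cv2.contourArea)[:,0,:]; k=k[(k[:,1]<222)&(k[:,0]>3)&(k[:,0]<636)]
mm=cv2.erode(m,np.ones((7,7)))>0; P=W[mm]; A=np.c_[P[:,:2],np.ones(len(P))]; c=np.linalg.lstsq(A,P[:,2],rcond=None)[0]
zt=np.median(P[:,2]); Q=np.array([ray(d,u,v,zt,T) for u,v in k])-s['position']; Q=Q@M  # tool frame
q=Q[:,1:]
best=None
for sg in(1,-1):
  r=least_squares(lambda x:np.hypot(*(q-x).T)-Dm/2,[sg*.05,0],loss='soft_l1',f_scale=.001)
  if best is None or r.cost<best.cost: best=r
e=np.hypot(*(q-best.x).T)-Dm/2
print('ring centre in tool y,z',best.x.round(4),'inliers',(abs(e)<.002).mean().round(2),'top-TCP %.4f'%(zt-z),'tilt',np.degrees(c[:2]).round(1))
w=M[:, 1:]@best.x; print('world offset centre-TCP',w.round(4),'pos',s['position'].round(4),'grip',s['grip_width'])
E
python3 held.py 154
```

```text
ring centre in tool y,z [0.0517 0.0019] inliers 0.78 top-TCP 0.0077 tilt [-0.1 -0. ]
world offset centre-TCP [ 0.013  -0.0501 -0.0005] pos [ 0.6001 -0.2737  0.1757] grip 0.5528804604470947
```

```bash
python3 - <<'E'
from h import *
go([.6336,.1657,.25],106.5)
E
```

```text
shift [-0.0711 -0.4121 -0.1576] jaw now -73.4 roll 0.003 or -3.139 t 3.05 q6 0.73 pos [ 0.6001 -0.2737  0.1757]
```

apply_moves(
  rows=[-0.03, -0.015, -0.006, 0, -0.06, -0.04, -0.015, 0, -0.072, -0.075, -0.029, 0, -0.072, -0.112, -0.043, 0, -0.072, -0.15, -0.057, 0],
)

```text
t: 3.47
position: [0.6116, -0.113, 0.2472]
eef_rot: [-0.098, -0.696, -0.106, 0.703]
wrist_force: [1.1, 0.2, -2.1]
grip_width: 0.556
```

```bash
python3 - <<'E'
from h import *
go([.6336,.1657,.25],106.5)
E
```

```text
shift [-0.0006 -0.2609 -0.1005] jaw now -73.4 roll 0.001 or -3.140 t 3.47 q6 0.97 pos [ 0.6116 -0.113   0.2472]
```

apply_moves(
  rows=[-0.002, -0.036, -0.014, 0, -0.002, -0.072, -0.028, 0, -0.002, -0.108, -0.042, 0, -0.002, -0.144, -0.056, 0, -0.002, -0.18, -0.07, 0],
)

```text
t: 3.88
position: [0.6257, 0.0813, 0.2471]
eef_rot: [-0.098, -0.694, -0.106, 0.705]
wrist_force: [1.8, 0.3, -1.4]
grip_width: 0.553
```

apply_moves(
  rows=[0, -0.03, -0.012, 0, 0, -0.05, -0.02, 0, 0, -0.065, -0.025, 0, 0, -0.069, -0.027, 0, 0, -0.069, -0.027, 0],
)

```text
t: 4.3
position: [0.6312, 0.1557, 0.2457]
eef_rot: [-0.098, -0.693, -0.106, 0.706]
wrist_force: [0.1, -0.3, -1.5]
grip_width: 0.552
```

```bash
python3 held.py 154; python3 - <<'E'
from h import *
go([.6336,.1657,.25],106.5)
d=save('scene','s2.png'); cv2.imwrite('pics/s2c.png',cv2.resize(d['img'][100:340,180:420,::-1],None,fx=2.4,fy=2.4)); save('wrist','w4.png')
E
```

```text
ring centre in tool y,z [0.0519 0.0019] inliers 0.76 top-TCP 0.0072 tilt [-0.7 -0. ]
world offset centre-TCP [ 0.0129 -0.0503 -0.0006] pos [0.6317 0.1538 0.2467] grip 0.5495226624996956
shift [-0.0032 -0.0109 -0.0051] jaw now -73.5 roll 0.000 or -3.142 t 4.4 q6 1.39 pos [0.6317 0.1538 0.2467]
```

View pics/s2c.png

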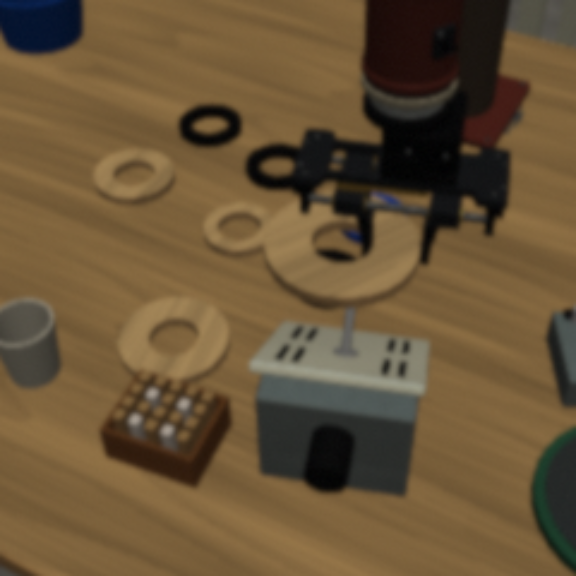

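View pics/w4.png

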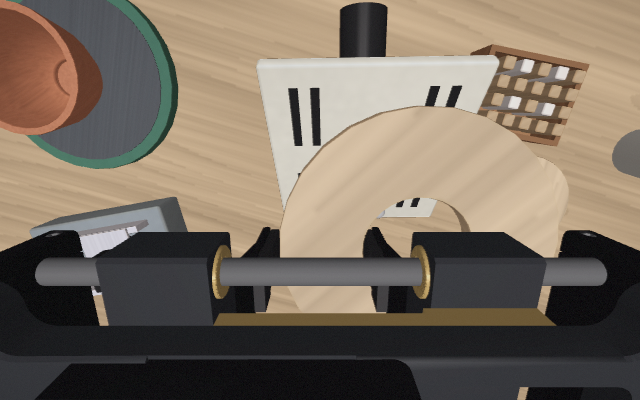

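apply_moves(
  rows=[-0.003, -0.011, -0.005, 0, -0.003, -0.011, -0.005, 0, 0.02, -0.011, -0.005, 0, 0.035, -0.011, -0.005, 0, 0.035, -0.011, -0.005, 0],
)

```text
t: 4.92
position: [0.6311, 0.1652, 0.2086]
eef_rot: [-0.097, -0.692, -0.105, 0.708]
wrist_force: [-1.2, -0.7, -3.5]
grip_width: 0.551
```

```bash
python3 - <<'E'
from h import *
go([.6336,.1657,.179],106.5); print(status.sense()['wrist_force'])
d=save('scene','s3.png'); cv2.imwrite('pics/s3c.png',cv2.resize(d['img'][140:280,240:400,::-1],None,fx=4,fy=4)); 
d=save('top','t3.png'); cv2.imwrite('pics/t3c.png',cv2.resize(d['img'][110:230,240:360,::-1],None,fx=4,fy=4)); 
E
```

```text
shift [ 0.0296  0.0007 -0.0031] jaw now -73.6 roll -0.001 or 3.140 t 4.92 q6 1.41 pos [0.6311 0.1652 0.2086]
[-1.22964384 -0.65422476 -3.52432049]
```

View pics/s3c.png

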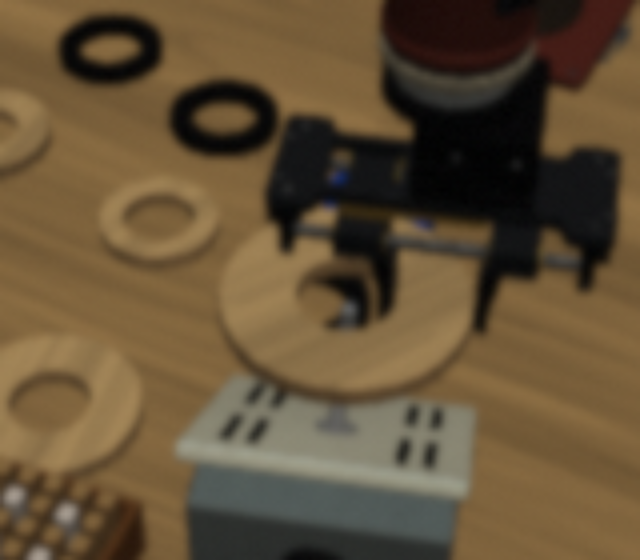

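View pics/t3c.png

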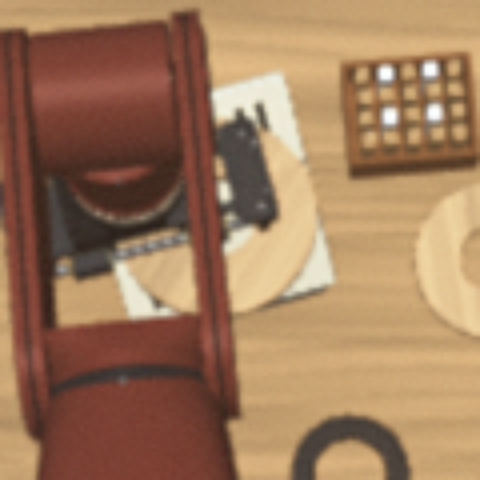

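apply_moves(
  rows=[0.01, 0.0005, -0.003, 0, 0.02, 0.0005, -0.003, 0, 0.028, 0.0005, -0.003, 0, 0.028, 0.0005, -0.003, 0],
)

```text
t: 5.35
position: [0.6339, 0.1659, 0.1814]
eef_rot: [-0.097, -0.692, -0.105, 0.707]
wrist_force: [-0.2, -0.4, -1.7]
grip_width: 0.551
```

```bash
python3 - <<'E'
from h import *
go([.6336,.1657,.179],106.5); print(status.sense()['wrist_force'])
d=save('scene','s4.png'); cv2.imwrite('pics/s4c.png',cv2.resize(d['img'][140:280,240:400,::-1],None,fx=4,fy=4)); 
E
```

```text
shift [0.0024 0.0001 0.0003] jaw now -73.6 roll -0.001 or 3.140 t 5.35 q6 1.41 pos [0.6339 0.1659 0.1814]
[-0.24416491 -0.41943806 -1.68802392]
```

View pics/s4c.png

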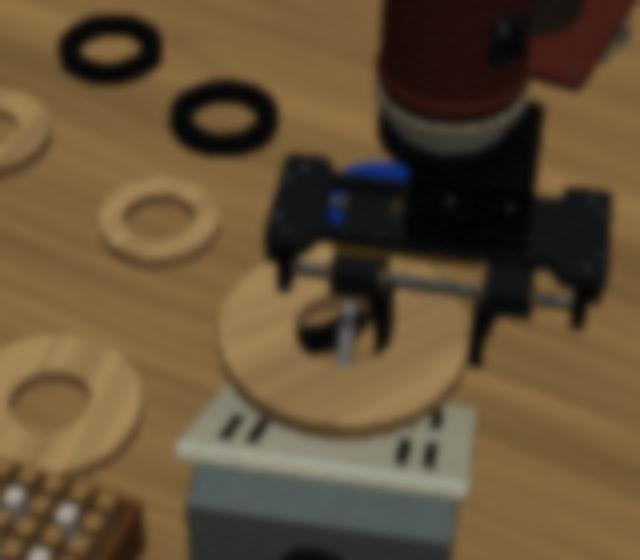

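apply_moves(
  rows=[0, 0, 0, 0, 0, 0, 0, 0, 0, 0, 0, 0, 0, 0, 0, 0],
  fingers=0.65,
)

```text
t: 5.73
position: [0.6348, 0.166, 0.1833]
eef_rot: [-0.097, -0.693, -0.105, 0.706]
wrist_force: [0.8, -1.2, -0.9]
grip_width: 0.647
```

```bash
python3 - <<'E'
from h import *
d=save('scene','s5.png'); cv2.imwrite('pics/s5c.png',cv2.resize(d['img'][140:280,240:400,::-1],None,fx=4,fy=4)); 
E
```

```text
(no output)
```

View pics/s5c.png

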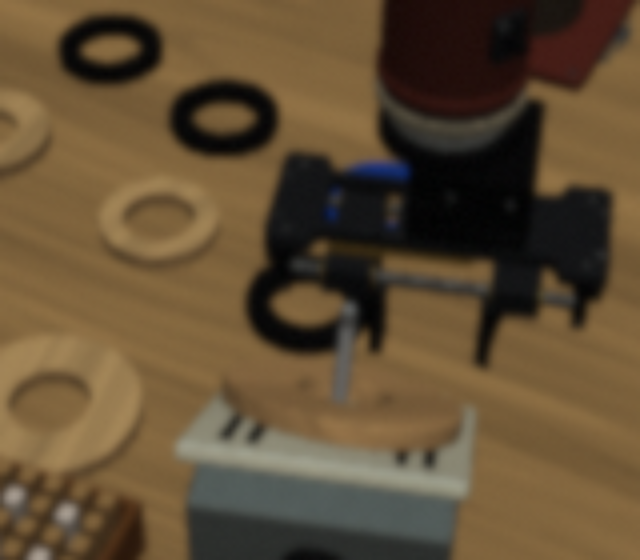

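apply_moves(
  rows=[-0.03, 0, 0, 0, -0.06, 0, 0, 0, -0.09, 0.01, 0, 0, -0.09, 0.04, 0, 0, -0.09, 0.08, 0, 0],
)

```text
t: 6.2
position: [0.6607, 0.0906, 0.2768]
eef_rot: [-0.099, -0.696, -0.106, 0.704]
wrist_force: [0.1, -0.7, -0.8]
grip_width: 0.652
```

```bash
python3 - <<'E'
from h import *
d=save('scene','s6.png'); cv2.imwrite('pics/s6c.png',cv2.resize(d['img'][140:300,200:400,::-1],None,fx=4,fy=3.7)); 
E
python3 wr.py
python3 rings.py
```

```text
outer px [131. 212.] c [0.5158 0.3329] diam 27.1 err 5.7
outer px [451. 184.] c [ 0.66   -0.1105] diam 134.0 err 0.9
hole px [448. 204.] c [ 0.6602 -0.11  ] diam 59.8 err 0.7
outer px [548. 151.] c [ 0.7696 -0.2292] diam 49.9 err 2.9
px [363. 175.] fit [ 0.6591 -0.1147] diam 133.8 encl [ 658.9 -117. ] 150.4
px [537. 196.] fit [ 0.5965 -0.6967] diam 80.4 encl [ 598.9 -697.9] 127.1
px [373. 237.] fit [ 0.4475 -0.1485] diam 97.4 encl [ 448.7 -148.6] 107.3
px [433. 247.] fit [ 0.4177 -0.3466] diam 115.5 encl [ 417.3 -346.5] 123.4
px [347. 355.] fit [ 0.0624 -0.063 ] diam 90.7 encl [ 56.1 -56.3] 122.7
```

View pics/s6c.png

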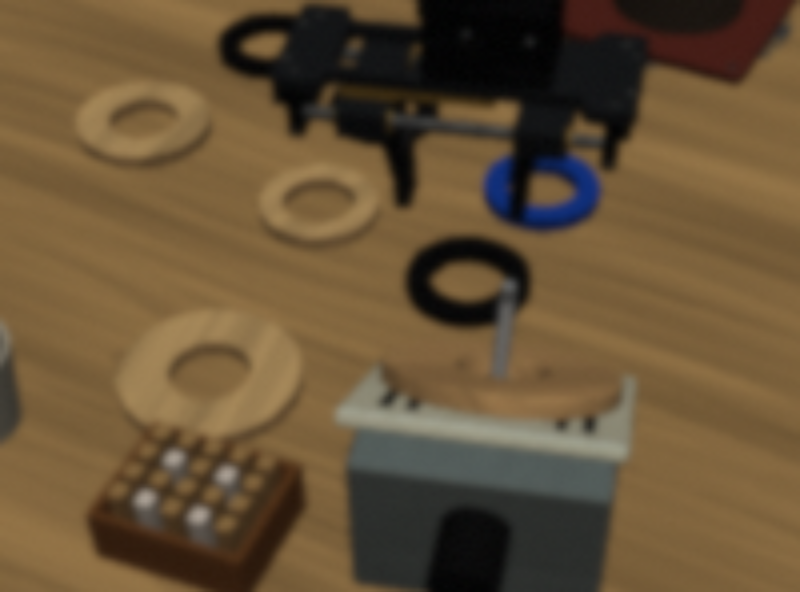

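```bash
python3 - <<'E'
from h import *
go([.620,-.141,.12],35)
s=status.sense(); d=optics.get_image('top');T=ext(d);W=cloud(d,T);v,u=np.mgrid[0:400,0:640]
m=(u>320)&(u<365)&(v>115)&(v<160)&(W[...,2]>.045); p=(W[m][:,:2]*1000).astype(np.float32); print('stamps',cv2.boxPoints(cv2.minAreaRect(p)).round(0).tolist())
m=(u>385)&(u<420)&(v>120)&(v<160)&(W[...,2]>.06); print('cup',W[m].mean(0))
E
```

```text
shift [0.1516 0.2086 0.0991] jaw now -73.8 roll 1.243 or -1.899 t 6.35 q6 1.29 pos [0.6599 0.0858 0.2726]
stamps [[534.0, -46.0], [823.0, -116.0], [848.0, -15.0], [558.0, 55.0]]
cup [ 0.77373552 -0.24061929  0.07909226]
```

apply_moves(
  rows=[0, 0.036, 0.017, 0.124, 0, 0.072, 0.034, 0.248, 0, 0.108, 0.051, 0.372, 0, 0.144, 0.068, 0.496, 0, 0.18, 0.086, 0.62],
  fingers=0.62,
)

```text
t: 6.82
position: [0.627, -0.1094, 0.2713]
eef_rot: [0.121, -0.689, 0.118, 0.704]
wrist_force: [0.4, -0.1, -0.1]
grip_width: 0.618
```

```bash
python3 - <<'E'
from h import *
go([.620,-.141,.14],35)
E
```

```text
shift [ 0.1312  0.0323 -0.0068] jaw now -109.4 roll 0.620 or -2.521 t 6.82 q6 1.61 pos [ 0.627  -0.1094  0.2713]
```

apply_moves(
  rows=[0.02, 0.01, -0.002, 0.124, 0.045, 0.02, -0.005, 0.248, 0.075, 0.032, -0.007, 0.372, 0.105, 0.032, -0.007, 0.496, 0.131, 0.032, -0.007, 0.62],
)

```text
t: 7.23
position: [0.6197, -0.14, 0.1383]
eef_rot: [0.328, -0.618, 0.329, 0.634]
wrist_force: [0.3, 0.3, 0.4]
grip_width: 0.62
```

```bash
python3 wr.py; python3 - <<'E'
from h import *
save('wrist','w7.png')
go([.620,-.141,.14],35)
E
```

```text
outer px [267. 160.] c [ 0.6597 -0.1132] diam 133.4 err 0.4
hole px [269. 187.] c [ 0.6598 -0.1139] diam 59.1 err 0.4
outer px [151. 156.] c [ 0.7813 -0.051 ] diam 99.1 err 5.8
outer px [593. 134.] c [ 0.4291 -0.3345] diam 91.5 err 14.1
shift [-0.0059 -0.0012 -0.0041] jaw now -145.0 roll 0.000 or -3.141 t 7.33 q6 2.18 pos [ 0.6165 -0.1383  0.1343]
```

View pics/w7.png

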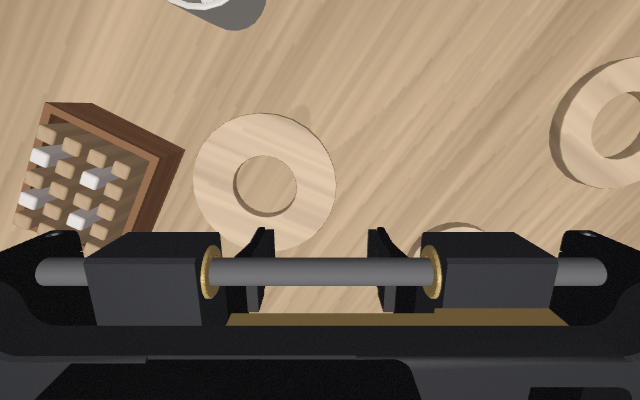

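```bash
python3 - <<'E'
from h import *
go([.6196,-.1416,.006],35)
E
```

```text
shift [ 0.1281 -0.0028 -0.008 ] jaw now -145.0 roll 0.000 or -3.141 t 7.33 q6 2.18 pos [ 0.6165 -0.1383  0.1343]
```

apply_moves(
  rows=[0.02, -0.003, -0.008, 0, 0.05, -0.003, -0.008, 0, 0.08, -0.003, -0.008, 0, 0.095, -0.003, -0.008, 0, 0.1, -0.003, -0.008, 0],
)

```text
t: 7.75
position: [0.6194, -0.1403, 0.0323]
eef_rot: [0.324, -0.615, 0.326, 0.641]
wrist_force: [0.2, 0.5, 0.4]
grip_width: 0.623
```

```bash
python3 - <<'E'
from h import *
go([.6196,-.1416,.006],35)
E
```

```text
shift [ 0.0262  0.0001 -0.002 ] jaw now -144.7 roll 0.005 or -3.136 t 7.75 q6 2.18 pos [ 0.6194 -0.1403  0.0323]
```

apply_moves(
  rows=[0.012, 0, -0.001, 0, 0.022, 0, -0.001, 0, 0.026, 0, -0.001, 0, 0.026, 0, -0.001, 0],
)

```text
t: 8.08
position: [0.6189, -0.1404, 0.0059]
eef_rot: [0.324, -0.615, 0.326, 0.641]
wrist_force: [0.1, 0.4, 0.9]
grip_width: 0.618
```

apply_moves(
  rows=[0, 0, 0, 0, 0, 0, 0, 0, 0, 0, 0, 0, 0, 0, 0, 0, 0, 0, 0, 0],
  fingers=0,
)

```text
t: 8.5
position: [0.6195, -0.1407, 0.0068]
eef_rot: [0.324, -0.616, 0.325, 0.641]
wrist_force: [-0.3, -0.5, 3.5]
grip_width: 0.431
```

```bash
python3 - <<'E'
from h import *
go([.6196,-.1416,.006],35); s=status.sense(); print(s['wrist_force'],rot(s['eef_rot']).round(3)); 
save('wrist','w8.png')
E
```

```text
shift [ 0.0008  0.0004 -0.0008] jaw now -144.6 roll 0.006 or -3.135 t 8.5 q6 2.18 pos [ 0.6195 -0.1407  0.0068]
[-0.31038775 -0.51857554  3.52507991] [[-0.033 -0.815 -0.578]
 [ 0.014 -0.579  0.815]
 [-0.999  0.019  0.03 ]]
```

View pics/w8.png

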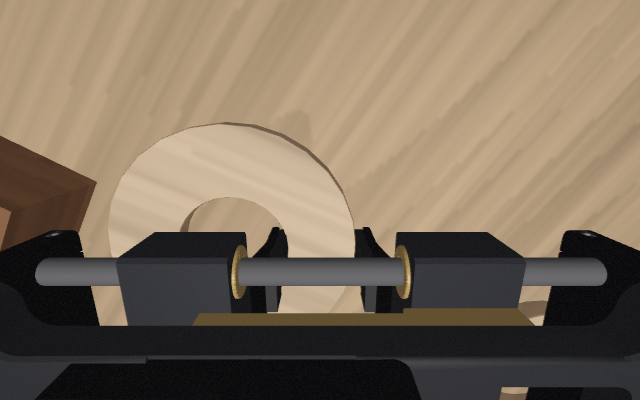

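apply_moves(
  rows=[-0.02, 0, 0, 0, -0.06, 0, 0, 0, -0.1, 0, 0, 0, -0.14, 0, 0, -0.12, -0.18, 0, 0, -0.24],
)

```text
t: 8.97
position: [0.6248, -0.1431, 0.188]
eef_rot: [0.246, -0.65, 0.245, 0.676]
wrist_force: [1.3, 0.0, -0.9]
grip_width: 0.433
```

```bash
python3 - <<'E'
from h import *
go([.6196,-.1416,.25],106.5);s=status.sense(); print(s['wrist_force'],rot(s['eef_rot']).round(3)); 
E
```

```text
shift [-0.0618  0.0029  0.0071] jaw now -130.6 roll -0.996 or 2.145 t 8.97 q6 1.93 pos [ 0.6248 -0.1431  0.188 ]
[ 1.33423438  0.03625959 -0.86427714] [[-0.034 -0.651 -0.759]
 [ 0.014 -0.759  0.65 ]
 [-0.999  0.011  0.035]]
```

```bash
python3 - <<'E'
from h import *
go([.6557,.0672,.25],106.5)
E
```

```text
shift [-0.06   -0.1791  0.1155] jaw now -130.6 roll -0.996 or 2.145 t 8.97 q6 1.93 pos [ 0.6248 -0.1431  0.188 ]
```

apply_moves(
  rows=[-0.03, -0.01, 0.006, -0.124, -0.06, -0.03, 0.02, -0.248, -0.062, -0.06, 0.039, -0.372, -0.062, -0.09, 0.058, -0.496, -0.062, -0.12, 0.077, -0.62],
)

```text
t: 9.38
position: [0.6468, -0.0017, 0.2523]
eef_rot: [0.034, -0.695, 0.025, 0.718]
wrist_force: [0.1, -0.8, -1.2]
grip_width: 0.433
```

```bash
python3 - <<'E'
from h import *
go([.6557,.0672,.25],106.5)
E
```

```text
shift [ 0.0029 -0.0694 -0.0032] jaw now -94.8 roll -0.372 or 2.770 t 9.38 q6 1.52 pos [ 0.6468 -0.0017  0.2523]
```

apply_moves(
  rows=[0, -0.025, -0.001, -0.124, 0, -0.05, -0.002, -0.248, 0, -0.066, -0.003, -0.372, 0, -0.069, -0.003, -0.372, 0, -0.069, -0.003, -0.372],
)

```text
t: 9.8
position: [0.6553, 0.0678, 0.2524]
eef_rot: [-0.095, -0.689, -0.108, 0.711]
wrist_force: [0.1, 0.8, -0.2]
grip_width: 0.435
```

```bash
python3 held.py 136; python3 - <<'E'
from h import *
go([.6557,.0672,.25],106.5)
s=status.sense(); print(rot(s['eef_rot']).round(3)); 
save('wrist','w9.png')
d=save('scene','s9.png'); cv2.imwrite('pics/s9c.png',cv2.resize(d['img'][140:300,200:400,::-1],None,fx=4,fy=3.7)); 
E
```

```text
ring centre in tool y,z [-0.0488  0.0004] inliers 0.76 top-TCP 0.0096 tilt [-0.6  2.2]
world offset centre-TCP [-0.0141  0.0467  0.0011] pos [0.6554 0.0659 0.2526] grip 0.42952329037949155
shift [ 0.0026 -0.0011 -0.0007] jaw now -73.7 roll -0.003 or 3.138 t 9.9 q6 1.26 pos [0.6554 0.0659 0.2526]
[[-0.033  0.281 -0.959]
 [ 0.013 -0.96  -0.281]
 [-0.999 -0.022  0.028]]
```

View pics/w9.png

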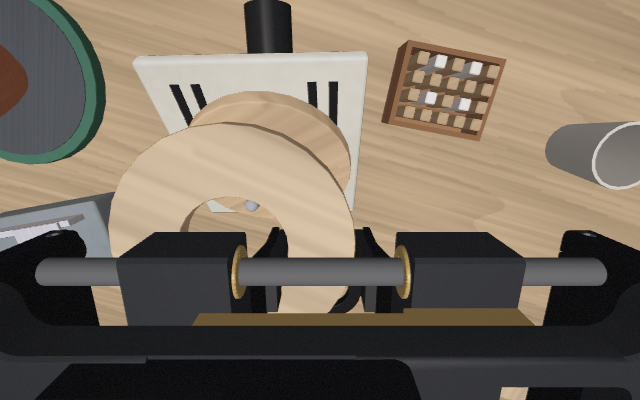

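View pics/s9c.png

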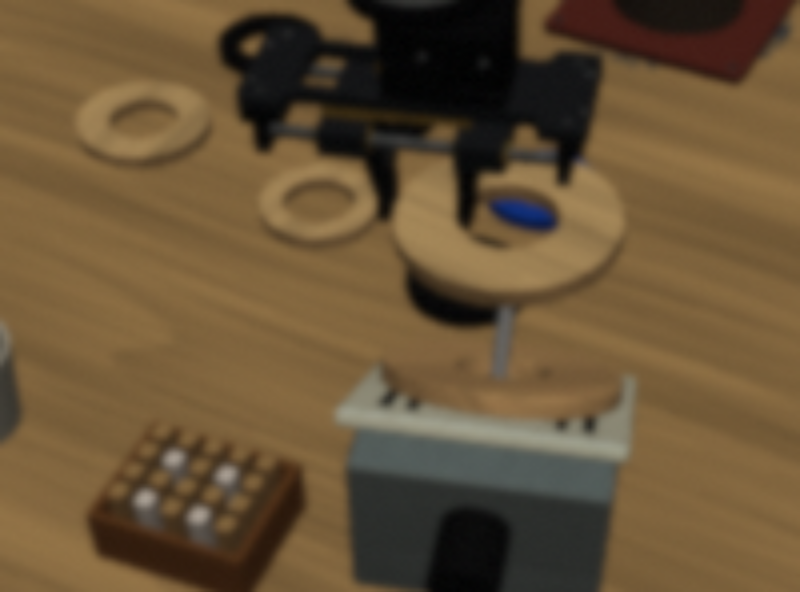

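```bash
cat > plane.py <<'E'
from h import *
def fitp(W,box):
    P=W[box[1]:box[3],box[0]:box[2]].reshape(-1,3); P=P[~np.isnan(P[:,0])]
    for _ in range(3):
        c=P.mean(0); n=np.linalg.svd(P-c)[2][2]; n=n*np.sign(n[2]); r=(P-c)@n; P=P[abs(r)<max(.0015,2.5*r.std())]
    return c,n,r.std()
E
python3 - <<'E'
from plane import *
optics.get_image('wrist'); d=optics.get_image('wrist'); s=status.sense(); W=cloud(d,ext(d,s))
cf,nf,ef=fitp(W,(200,62,340,80)); print('face upper',cf.round(4),nf.round(3),np.degrees(np.arccos(nf[2])),ef)
cr,nr,er=fitp(W,(270,98,330,122)); print('ring',cr.round(4),nr.round(3),np.degrees(np.arccos(nr[2])),er)
print('dist ring-top above face',(cr-cf)@nf)
n=np.array([-.574*.959,-.574*.284,.819]); r0=np.array([.685,.127,.14]); print('nominal face off',(cf-r0)@n,'ring top off',(cr-r0)@n)
E
```

```text
face upper [0.7411 0.1317 0.1778] [-0.554 -0.173  0.814] 35.489234787211664 0.000607381976608417
ring [0.7212 0.1039 0.1701] [ 0.305 -0.319  0.897] 26.210487771608367 0.002960476809170683
dist ring-top above face 0.009601723470847832
nominal face off -0.0007056455486701249 ring top off 0.00850528694191359
```

apply_moves(
  rows=[-0.01, 0, 0.03, 0, -0.02, 0, 0.07, 0, -0.03, 0, 0.11, 0, -0.03, 0, 0.13, 0, -0.03, 0, 0.13, 0],
)

```text
t: 10.52
position: [0.5294, 0.0268, 0.288]
eef_rot: [-0.093, -0.69, -0.106, 0.71]
wrist_force: [1.4, 0.3, -1.9]
grip_width: 0.429
```

```bash
python3 - <<'E'
from h import *
save('wrist','w10.png'); d=save('top','t10.png');cv2.imwrite('pics/t10c.png',cv2.resize(d['img'][110:230,240:360,::-1],None,fx=4,fy=4)); 
E
```

```text
(no output)
```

View pics/w10.png

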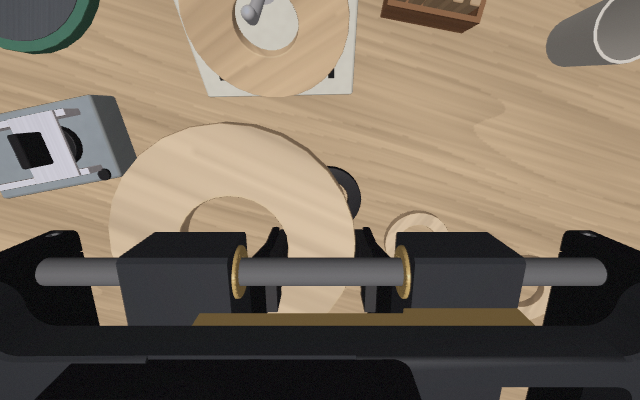

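View pics/t10c.png

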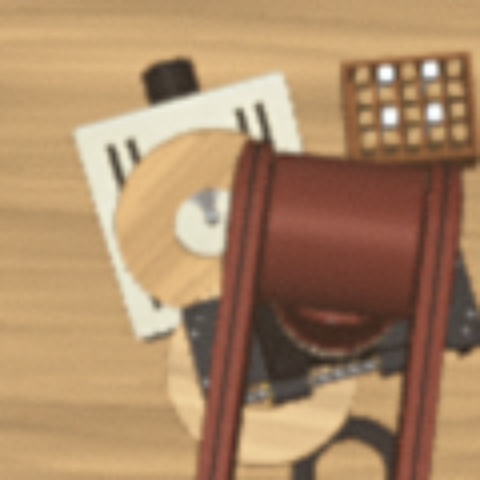

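```bash
python3 - <<'E'
from plane import *
optics.get_image('wrist'); d=optics.get_image('wrist'); s=status.sense(); W=cloud(d,ext(d,s))
cv2.imwrite('pics/x.png',d['img'][:,:,::-1])
n=np.array([-.574*.959,-.574*.284,.819]); r0=np.array([.685,.127,.14])
for b in((230,55,300,75),(195,10,225,50),(305,5,345,50)):
    c,nn,e=fitp(W,b); print(c.round(4),nn.round(3),np.degrees(np.arccos(nn@n)),e,'top off',(c-r0)@n)
E
```

```text
[0.6267 0.12   0.1166] [-0.544 -0.171  0.821] nan 0.0007132410298784145 top off 0.014111086385134248
[0.6405 0.1711 0.1367] [-0.547 -0.17   0.819] nan 0.000662219155217346 top off 0.014574861736208719
[0.6719 0.0695 0.1363] [-0.55  -0.17   0.818] nan 0.0006788362044601432 top off 0.013556112725088307<stdin>:6: RuntimeWarning: invalid value encountered in arccos
```

```bash
python3 - <<'E'
from h import *
go([.6559,.0675,.245],106.5)
E
```

```text
shift [ 0.0381 -0.0023 -0.1305] jaw now -73.7 roll -0.004 or 3.138 t 10.72 q6 1.18 pos [0.5325 0.0281 0.2865]
```

apply_moves(
  rows=[0.005, -0.001, -0.035, 0, 0.01, -0.002, -0.075, 0, 0.02, -0.002, -0.11, 0, 0.03, -0.002, -0.13, 0, 0.036, -0.002, -0.13, 0],
)

```text
t: 11.13
position: [0.6582, 0.0684, 0.243]
eef_rot: [-0.094, -0.689, -0.107, 0.711]
wrist_force: [-2.0, -1.3, -1.8]
grip_width: 0.434
```

```bash
python3 - <<'E'
from h import *
go([.6559,.0675,.185],106.5)
E
```

```text
shift [0.0581 0.0016 0.0008] jaw now -73.7 roll -0.003 or 3.139 t 11.13 q6 1.26 pos [0.6582 0.0684 0.243 ]
```

apply_moves(
  rows=[0, 0.002, 0.001, 0, 0.015, 0.002, 0.001, 0, 0.03, 0.002, 0.001, 0, 0.04, 0.002, 0.001, 0, 0.04, 0.002, 0.001, 0],
)

```text
t: 11.55
position: [0.6545, 0.0665, 0.2]
eef_rot: [-0.093, -0.687, -0.108, 0.713]
wrist_force: [-1.5, 0.4, -2.5]
grip_width: 0.432
```

```bash
python3 - <<'E'
from h import *
go([.6559,.0675,.185],106.5); print(status.sense()['wrist_force'])
d=save('scene','s11.png'); cv2.imwrite('pics/s11c.png',cv2.resize(d['img'][140:280,240:400,::-1],None,fx=4,fy=4)); 
E
```

```text
shift [ 0.015  -0.0002 -0.0021] jaw now -73.7 roll -0.003 or 3.138 t 11.55 q6 1.26 pos [0.6545 0.0665 0.2   ]
[-1.51588754  0.43655647 -2.53445384]
```

View pics/s11c.png

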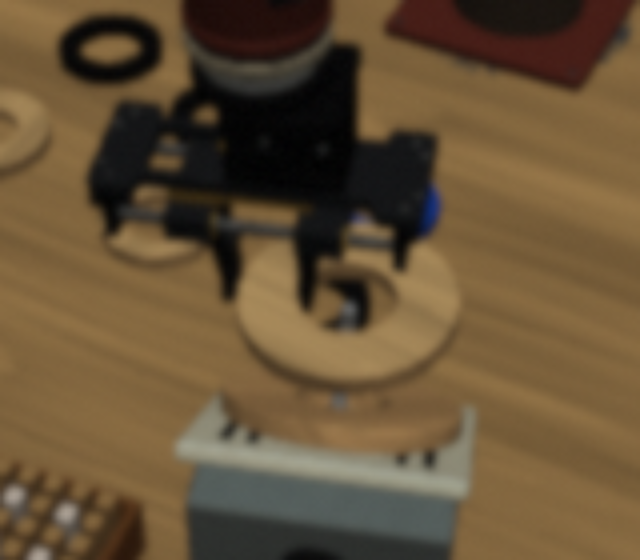

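apply_moves(
  rows=[0.006, 0, -0.001, 0, 0.012, 0, -0.001, 0, 0.013, 0, -0.001, 0, 0.013, 0, -0.001, 0],
)

```text
t: 11.93
position: [0.6555, 0.067, 0.1884]
eef_rot: [-0.093, -0.687, -0.107, 0.712]
wrist_force: [-1.1, -0.6, -0.9]
grip_width: 0.429
```

```bash
python3 - <<'E'
from h import *
go([.6559,.0675,.185],106.5); print(status.sense()['wrist_force'])
d=save('scene','s12.png'); cv2.imwrite('pics/s12c.png',cv2.resize(d['img'][140:280,240:400,::-1],None,fx=4,fy=4)); 
E
```

```text
shift [ 0.0033 -0.0003 -0.0007] jaw now -73.7 roll -0.003 or 3.138 t 11.93 q6 1.26 pos [0.6555 0.067  0.1884]
[-1.10303603 -0.57931998 -0.94028806]
```

View pics/s12c.png

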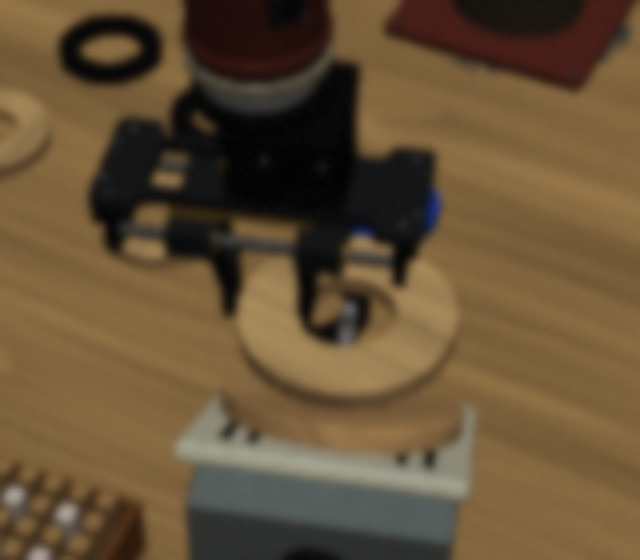

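apply_moves(
  rows=[0.002, 0, 0, 0, 0.002, 0, 0, 0, 0.002, 0, 0, 0, 0.002, 0, 0, 0, 0.002, 0, 0, 0],
  fingers=0.55,
)

```text
t: 12.4
position: [0.6558, 0.0671, 0.1871]
eef_rot: [-0.093, -0.688, -0.107, 0.712]
wrist_force: [-0.1, -0.1, 0.6]
grip_width: 0.545
```

```bash
python3 - <<'E'
from h import *
d=save('scene','s13.png'); cv2.imwrite('pics/s13c.png',cv2.resize(d['img'][140:280,240:400,::-1],None,fx=4,fy=4)); 
E
```

```text
(no output)
```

View pics/s13c.png

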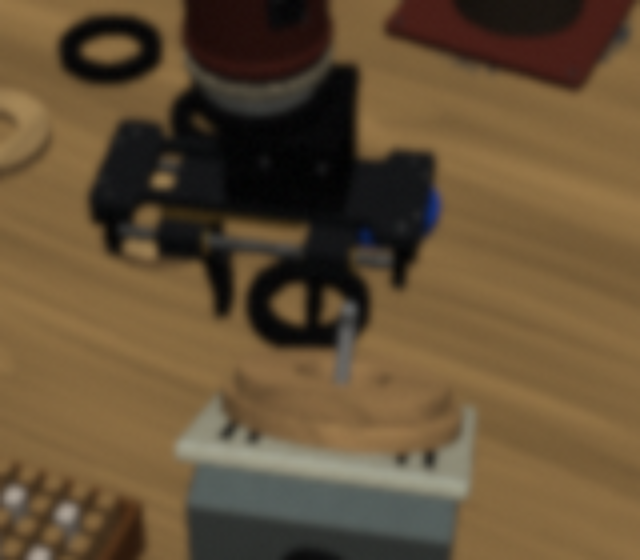

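apply_moves(
  rows=[-0.03, 0, 0, 0, -0.06, 0, 0.01, 0, -0.09, 0, 0.05, 0, -0.09, 0, 0.09, 0, -0.09, 0, 0.12, 0],
)

```text
t: 12.87
position: [0.5439, 0.0315, 0.2837]
eef_rot: [-0.094, -0.689, -0.107, 0.71]
wrist_force: [0.2, 0.6, 0.1]
grip_width: 0.551
```

apply_moves(
  rows=[0, 0, 0, 0, 0, 0, 0, 0],
)

```text
t: 13.03
position: [0.5428, 0.0312, 0.2848]
eef_rot: [-0.094, -0.69, -0.107, 0.71]
wrist_force: [0.4, 0.2, 0.2]
grip_width: 0.547
```

```bash
python3 - <<'E'
from h import *
save('wrist','w14.png'); go([.406,-.304,.15],106.5)
s=status.sense(); print(rot(s['eef_rot']).round(3)); 
E
```

```text
shift [0.1341 0.2859 0.2235] jaw now -73.7 roll -0.003 or 3.138 t 13.08 q6 1.19 pos [0.5441 0.0314 0.2847]
[[-0.029  0.281 -0.959]
 [ 0.014 -0.959 -0.281]
 [-0.999 -0.022  0.024]]
```

View pics/w14.png

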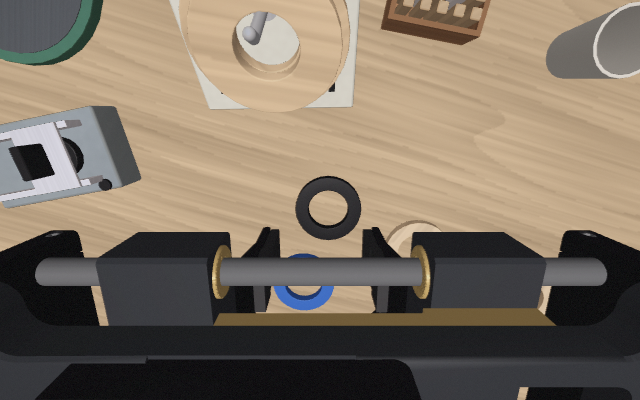

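```bash
python3 - <<'E'
from plane import *
optics.get_image('wrist'); d=optics.get_image('wrist'); s=status.sense(); W=cloud(d,ext(d,s))
n=np.array([-.574*.955,-.574*.296,.819]); n/=np.linalg.norm(n); r0=np.array([.685,.127,.14])
for b in((240,80,300,96),(200,20,225,60),(312,20,335,60)):
    c,nn,e=fitp(W,b); print(c.round(4),nn.round(3),np.degrees(np.arccos(min(1,nn@n))),e,'top off',(c-r0)@n)
E
python3 rings.py
```

```text
[0.6195 0.1108 0.1283] [-0.548 -0.172  0.819] 0.10046384967192035 0.0006009781950284133 top off 0.029048645560223636
[0.6434 0.163  0.1551] [-0.548 -0.17   0.819] 0.0343037357319733 0.0006599286342938839 top off 0.029085573368600147
[0.6704 0.0702 0.1538] [-0.548 -0.163  0.821] 0.3902818951589473 0.0006684021473621889 top off 0.028993067591037102
px [518. 199.] fit [ 0.585  -0.6348] diam 92.7 encl [ 582.3 -629. ] 163.6
px [539. 199.] fit [ 0.5939 -0.7111] diam 69.0 encl [ 596.7 -703.4] 117.0
px [373. 237.] fit [ 0.4478 -0.1481] diam 97.4 encl [ 447.3 -147.5] 108.9
px [433. 247.] fit [ 0.4178 -0.3461] diam 116.6 encl [ 416.5 -346.1] 134.1
px [348. 356.] fit [ 0.058 -0.067] diam 90.8 encl [ 53.6 -63.3] 123.4
```

apply_moves(
  rows=[0.01, 0.03, 0.023, 0, 0.02, 0.062, 0.048, 0, 0.03, 0.094, 0.073, 0, 0.05, 0.124, 0.097, 0, 0.07, 0.154, 0.12, 0],
  fingers=0.52,
)

```text
t: 13.65
position: [0.4724, -0.1482, 0.2147]
eef_rot: [-0.095, -0.69, -0.107, 0.71]
wrist_force: [0.8, -0.1, -0.2]
grip_width: 0.522
```

```bash
python3 - <<'E'
from h import *
go([.406,-.304,.15],106.5)
E
```

```text
shift [0.0646 0.1321 0.1062] jaw now -73.6 roll -0.002 or 3.140 t 13.65 q6 0.82 pos [ 0.4724 -0.1482  0.2147]
```

apply_moves(
  rows=[0.015, 0.03, 0.024, 0, 0.03, 0.06, 0.048, 0, 0.045, 0.09, 0.072, 0, 0.06, 0.12, 0.096, 0, 0.065, 0.132, 0.106, 0],
)

```text
t: 14.07
position: [0.404, -0.3071, 0.1469]
eef_rot: [-0.093, -0.689, -0.107, 0.711]
wrist_force: [-1.1, -0.6, -0.8]
grip_width: 0.522
```

apply_moves(
  rows=[0, 0, 0, 0, 0, 0, 0, 0],
)

```text
t: 14.23
position: [0.4036, -0.3079, 0.1457]
eef_rot: [-0.092, -0.689, -0.107, 0.711]
wrist_force: [-0.6, 0.7, 0.2]
grip_width: 0.523
```

```bash
python3 wr.py; python3 - <<'E'
from h import *
save('wrist','w15.png'); go([.406,-.304,.04],106.5)
E
```

```text
outer px [170. 210.] c [ 0.319  -0.1646] diam 62.3 err 10.9
outer px [365. 165.] c [ 0.4185 -0.3443] diam 115.5 err 0.9
hole px [364. 181.] c [ 0.4188 -0.3438] diam 59.2 err 0.4
outer px [ 31. 161.] c [ 0.3421 -0.0062] diam 76.2 err 10.6
outer px [172.  92.] c [ 0.4477 -0.1479] diam 98.7 err 0.5
hole px [172.  93.] c [ 0.4478 -0.1488] diam 58.5 err 0.4
outer px [39. 43.] c [ 0.4583 -0.0227] diam 51.8 err 9.4
shift [ 0.1068  0.0003 -0.0048] jaw now -73.7 roll -0.003 or 3.138 t 14.33 q6 0.5 pos [ 0.4048 -0.3067  0.1469]
```

View pics/w15.png

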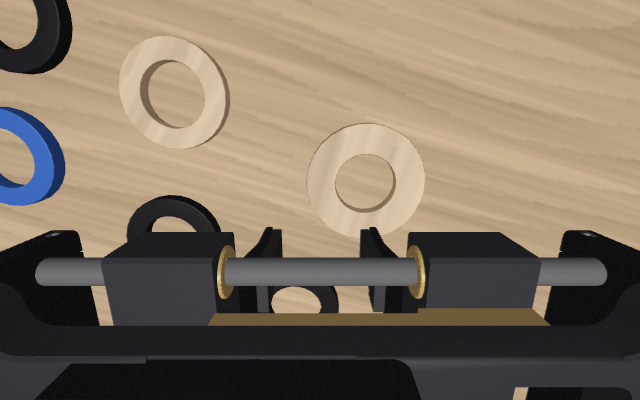

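```bash
python3 - <<'E'
from h import *
go([.4061,-.3013,.006],106.5)
E
```

```text
shift [ 0.1408 -0.0014 -0.0066] jaw now -73.7 roll -0.003 or 3.138 t 14.33 q6 0.5 pos [ 0.4048 -0.3067  0.1469]
```

apply_moves(
  rows=[0.03, -0.001, -0.007, 0, 0.065, -0.001, -0.007, 0, 0.095, -0.001, -0.007, 0, 0.112, -0.001, -0.007, 0, 0.116, -0.001, -0.007, 0],
)

```text
t: 14.75
position: [0.4065, -0.2986, 0.0277]
eef_rot: [-0.093, -0.688, -0.11, 0.712]
wrist_force: [-0.4, 0.9, -0.3]
grip_width: 0.518
```

```bash
python3 - <<'E'
from h import *
go([.4061,-.3013,.006],106.5)
E
```

```text
shift [0.0217 0.003  0.0005] jaw now -73.6 roll -0.001 or 3.140 t 14.75 q6 0.51 pos [ 0.4065 -0.2986  0.0277]
```

apply_moves(
  rows=[0.01, 0.003, 0, 0, 0.018, 0.003, 0, 0, 0.021, 0.003, 0, 0, 0.021, 0.003, 0, 0],
)

```text
t: 15.08
position: [0.4071, -0.3008, 0.007]
eef_rot: [-0.093, -0.688, -0.11, 0.712]
wrist_force: [0.6, 0.2, 0.1]
grip_width: 0.521
```

apply_moves(
  rows=[0, 0, 0, 0, 0, 0, 0, 0, 0, 0, 0, 0, 0, 0, 0, 0, 0, 0, 0, 0],
  fingers=0,
)

```text
t: 15.5
position: [0.4077, -0.3013, 0.0079]
eef_rot: [-0.093, -0.688, -0.11, 0.711]
wrist_force: [0.2, 0.1, 4.7]
grip_width: 0.339
```

```bash
python3 - <<'E'
from h import *
go([.4061,-.3013,.006],106.5); s=status.sense(); print(s['wrist_force'],s['grip_width']*87,rot(s['eef_rot']).round(3)); 
save('wrist','w16.png')
E
```

```text
shift [ 0.0019 -0.0004  0.0014] jaw now -73.5 roll -0.001 or 3.141 t 15.5 q6 0.51 pos [ 0.4077 -0.3013  0.0079]
[0.19686889 0.10158116 4.68271298] 29.52618136098011 [[-0.036  0.283 -0.958]
 [ 0.018 -0.959 -0.284]
 [-0.999 -0.028  0.029]]
```

View pics/w16.png

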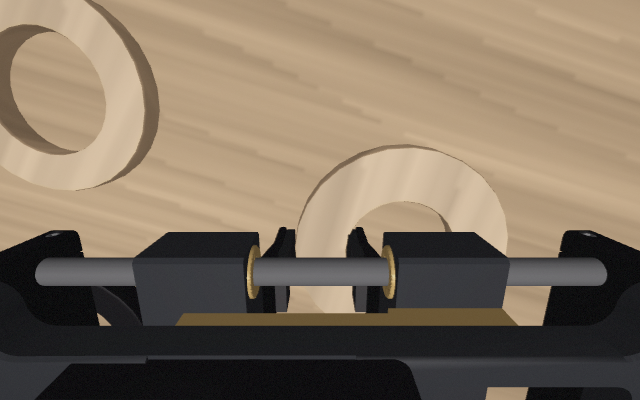

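apply_moves(
  rows=[-0.02, 0, 0, 0, -0.06, 0, 0, 0, -0.1, 0, 0, 0, -0.14, 0, 0, 0, -0.18, -0.02, -0.01, 0],
)

```text
t: 15.97
position: [0.4171, -0.2867, 0.1867]
eef_rot: [-0.093, -0.688, -0.108, 0.711]
wrist_force: [0.9, -0.4, 0.1]
grip_width: 0.338
```

```bash
python3 - <<'E'
from h import *
go([.6244,.1555,.27],106.5)
E
```

```text
shift [-0.0834 -0.368  -0.321 ] jaw now -73.7 roll -0.003 or 3.139 t 15.97 q6 0.54 pos [ 0.4171 -0.2867  0.1867]
```

apply_moves(
  rows=[-0.025, -0.024, -0.021, 0, -0.05, -0.05, -0.043, 0, -0.075, -0.077, -0.067, 0, -0.083, -0.106, -0.092, 0, -0.083, -0.135, -0.118, 0],
)

```text
t: 16.38
position: [0.497, -0.1244, 0.2733]
eef_rot: [-0.094, -0.69, -0.107, 0.709]
wrist_force: [0.5, -0.5, -0.7]
grip_width: 0.337
```

apply_moves(
  rows=[0, -0.03, -0.026, 0, 0, -0.06, -0.052, 0, 0, -0.09, -0.078, 0, 0, -0.12, -0.104, 0, 0, -0.15, -0.13, 0],
)

```text
t: 16.8
position: [0.5799, 0.058, 0.273]
eef_rot: [-0.094, -0.69, -0.107, 0.71]
wrist_force: [1.2, -0.6, -0.6]
grip_width: 0.34
```

```bash
python3 - <<'E'
from h import *
go([.6244,.1555,.27],106.5)
E
```

```text
shift [ 0.003  -0.081  -0.0702] jaw now -73.7 roll -0.004 or 3.138 t 16.8 q6 1.24 pos [0.5799 0.058  0.273 ]
```

apply_moves(
  rows=[0.003, -0.027, -0.024, 0, 0.003, -0.054, -0.047, 0, 0.003, -0.076, -0.066, 0, 0.003, -0.081, -0.07, 0, 0.003, -0.081, -0.07, 0],
)

```text
t: 17.22
position: [0.6241, 0.1574, 0.2688]
eef_rot: [-0.095, -0.689, -0.108, 0.71]
wrist_force: [-0.0, -0.7, -0.6]
grip_width: 0.339
```

```bash
python3 held.py 118; python3 - <<'E'
from h import *
save('wrist','w17.png');d=save('scene','s17.png'); cv2.imwrite('pics/s17c.png',cv2.resize(d['img'][140:280,240:400,::-1],None,fx=4,fy=4))
go([.6244,.1555,.27],106.5)
E
```

```text
ring centre in tool y,z [0.0424 0.003 ] inliers 0.72 top-TCP 0.0067 tilt [ 0.1 -0.2]
world offset centre-TCP [ 0.0091 -0.0415 -0.0008] pos [0.6238 0.1548 0.2694] grip 0.3402415306556515
shift [-0.0001 -0.0013 -0.0009] jaw now -73.8 roll -0.005 or 3.136 t 17.42 q6 1.4 pos [0.6239 0.154  0.2699]
```

View pics/w17.png

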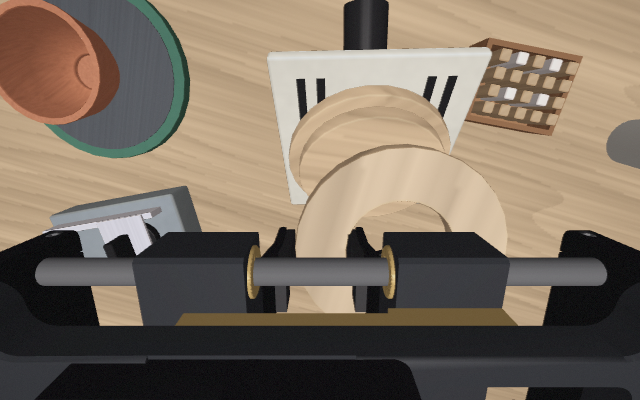

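View pics/s17c.png

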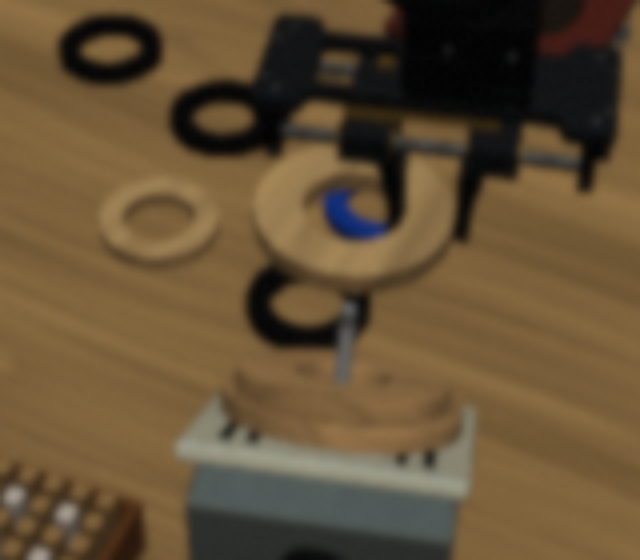

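```bash
python3 - <<'E'
from h import *
go([.6279,.1543,.212],106.5)
E
```

```text
shift [ 0.0578  0.002  -0.0054] jaw now -73.8 roll -0.005 or 3.136 t 17.42 q6 1.4 pos [0.6239 0.154  0.2699]
```

apply_moves(
  rows=[0, 0.002, -0.005, 0, 0.02, 0.002, -0.005, 0, 0.04, 0.002, -0.005, 0, 0.056, 0.002, -0.005, 0, 0.056, 0.002, -0.005, 0],
)

```text
t: 17.83
position: [0.6255, 0.1526, 0.2096]
eef_rot: [-0.093, -0.688, -0.105, 0.712]
wrist_force: [0.3, -0.6, -1.5]
grip_width: 0.338
```

```bash
python3 - <<'E'
from h import *
go([.6279,.1543,.194],106.5)
d=save('scene','s18.png'); cv2.imwrite('pics/s18c.png',cv2.resize(d['img'][140:280,240:400,::-1],None,fx=4,fy=4))
E
```

```text
shift [ 0.0155 -0.0007 -0.0033] jaw now -73.9 roll -0.007 or 3.135 t 17.83 q6 1.39 pos [0.6255 0.1526 0.2096]
```

View pics/s18c.png

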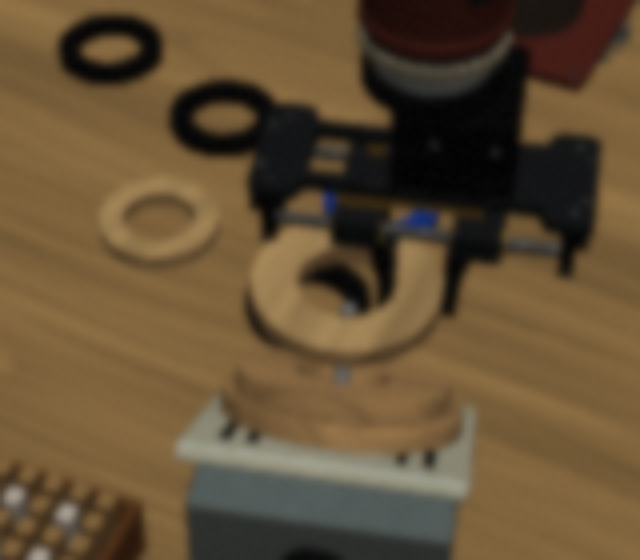

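apply_moves(
  rows=[0, 0, -0.004, 0, 0.006, 0, -0.004, 0, 0.012, 0, -0.004, 0, 0.015, 0, -0.004, 0, 0.015, 0, -0.004, 0],
)

```text
t: 18.3
position: [0.6292, 0.154, 0.1957]
eef_rot: [-0.093, -0.688, -0.105, 0.712]
wrist_force: [-0.2, 0.2, -0.8]
grip_width: 0.341
```

```bash
python3 - <<'E'
from h import *
go([.6279,.1543,.194],106.5); print(status.sense()['wrist_force'])
d=save('scene','s19.png'); cv2.imwrite('pics/s19c.png',cv2.resize(d['img'][140:280,240:400,::-1],None,fx=4,fy=4))
E
```

```text
shift [ 0.0017 -0.0006  0.0011] jaw now -73.9 roll -0.007 or 3.135 t 18.3 q6 1.4 pos [0.6292 0.154  0.1957]
[-0.15921158  0.23747864 -0.81265846]
```

View pics/s19c.png

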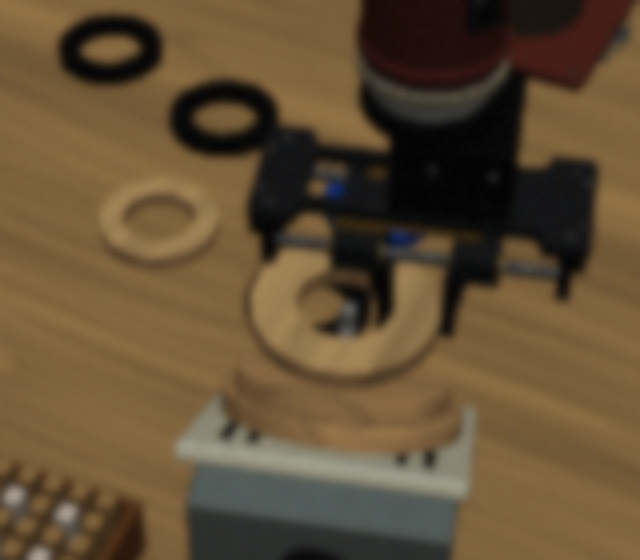

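apply_moves(
  rows=[0.002, 0, 0, 0, 0.002, 0, 0, 0, 0.002, 0, 0, 0, 0.002, 0, 0, 0, 0.002, 0, 0, 0],
  fingers=0.44,
)

```text
t: 18.77
position: [0.6294, 0.1542, 0.1944]
eef_rot: [-0.093, -0.688, -0.105, 0.712]
wrist_force: [0.3, 0.2, 0.5]
grip_width: 0.438
```

```bash
python3 - <<'E'
from h import *
d=save('scene','s20.png'); cv2.imwrite('pics/s20c.png',cv2.resize(d['img'][140:280,240:400,::-1],None,fx=4,fy=4)); 
E
```

```text
(no output)
```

View pics/s20c.png

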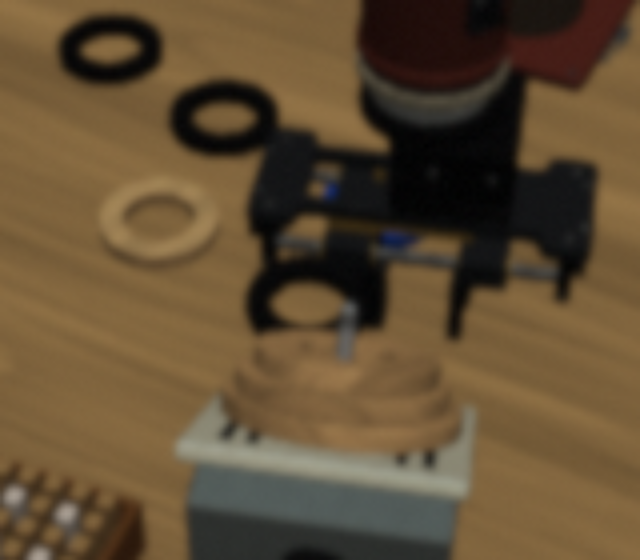

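apply_moves(
  rows=[-0.03, 0, 0, 0, -0.06, 0, 0.01, 0, -0.09, 0.02, 0.05, 0, -0.09, 0.05, 0.08, 0, -0.09, 0.07, 0.11, 0],
)

```text
t: 19.23
position: [0.5503, 0.0586, 0.289]
eef_rot: [-0.094, -0.69, -0.106, 0.71]
wrist_force: [0.7, -0.8, 0.2]
grip_width: 0.441
```

apply_moves(
  rows=[0, 0, 0, 0, 0, 0, 0, 0],
)

```text
t: 19.4
position: [0.5498, 0.0573, 0.2902]
eef_rot: [-0.094, -0.691, -0.104, 0.709]
wrist_force: [0.7, -0.6, 0.2]
grip_width: 0.44
```

```bash
python3 - <<'E'
from h import *
save('wrist','w21.png')
s=status.sense(); print(s['position'],rot(s['eef_rot']).round(3)); 
E
python3 rings.py
```

```text
[0.55050715 0.05827192 0.28998454] [[-0.027  0.278 -0.96 ]
 [ 0.012 -0.96  -0.278]
 [-1.    -0.019  0.023]]
px [535. 195.] fit [ 0.5982 -0.6937] diam 72.5 encl [ 598.8 -700.5] 122.4
px [373. 238.] fit [ 0.4473 -0.1489] diam 97.5 encl [ 449.4 -149.2] 111.4
px [347. 356.] fit [ 0.0611 -0.0607] diam 96.0 encl [ 55.7 -55.9] 131.4
```

View pics/w21.png

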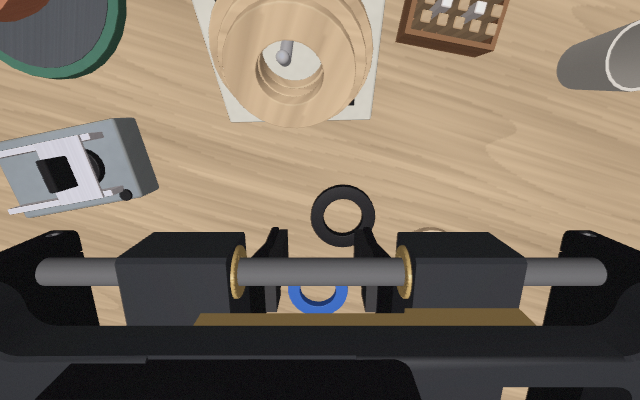

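```bash
python3 - <<'E'
from plane import *
optics.get_image('wrist'); d=optics.get_image('wrist'); s=status.sense(); W=cloud(d,ext(d,s))
n=np.array([-.574*.955,-.574*.296,.819]); n/=np.linalg.norm(n); r0=np.array([.685,.127,.14])
for b in((265,102,320,116),(232,40,250,90),(332,40,350,90)):
    c,nn,e=fitp(W,b); print(c.round(4),np.degrees(np.arccos(min(1,nn@n))),e,'top off',(c-r0)@n)
go([.459,-.187,.12],106.5)
E
```

```text
[0.6129 0.1108 0.1422] 0.6200140203296283 0.0006756189241108675 top off 0.04404878940757648
[0.6364 0.1599 0.1683] 0.2636065260466538 0.0006110635703163164 top off 0.04418815711773265
[0.6606 0.0772 0.1671] 0.3685251703289765 0.0006123791611129778 top off 0.04400349350906991
shift [0.1685 0.2141 0.1532] jaw now -73.7 roll -0.004 or 3.138 t 19.6 q6 1.24 pos [0.5509 0.0595 0.2889]
```

apply_moves(
  rows=[0.015, 0.03, 0.021, 0, 0.03, 0.06, 0.043, 0, 0.045, 0.09, 0.065, 0, 0.065, 0.12, 0.086, 0, 0.085, 0.15, 0.107, 0],
  fingers=0.42,
)

```text
t: 20.02
position: [0.4881, -0.114, 0.203]
eef_rot: [-0.095, -0.69, -0.107, 0.709]
wrist_force: [1.6, -0.6, -0.1]
grip_width: 0.419
```

```bash
python3 - <<'E'
from h import *
go([.459,-.187,.12],106.5)
E
```

```text
shift [0.0829 0.0634 0.0465] jaw now -73.6 roll -0.001 or 3.140 t 20.02 q6 0.9 pos [ 0.4881 -0.114   0.203 ]
```

apply_moves(
  rows=[0.02, 0.022, 0.016, 0, 0.045, 0.044, 0.032, 0, 0.07, 0.06, 0.044, 0, 0.08, 0.063, 0.046, 0, 0.08, 0.063, 0.046, 0],
)

```text
t: 20.43
position: [0.4577, -0.1857, 0.1196]
eef_rot: [-0.093, -0.689, -0.108, 0.711]
wrist_force: [-0.2, 0.9, -0.0]
grip_width: 0.422
```

apply_moves(
  rows=[0, 0, 0, 0, 0, 0, 0, 0],
)

```text
t: 20.6
position: [0.4588, -0.1848, 0.1203]
eef_rot: [-0.094, -0.689, -0.108, 0.711]
wrist_force: [-0.3, 1.0, 0.1]
grip_width: 0.425
```

```bash
python3 wr.py; python3 - <<'E'
from h import *
save('wrist','w22.png')
go([.459,-.187,.006],106.5)
E
```

```text
outer px [100. 212.] c [0.3665 0.0122] diam 56.8 err 11.0
outer px [281. 174.] c [ 0.4484 -0.1467] diam 98.0 err 0.3
hole px [281. 191.] c [ 0.449 -0.147] diam 58.8 err 0.3
outer px [118. 110.] c [0.4755 0.0053] diam 99.3 err 0.5
hole px [118. 113.] c [0.4758 0.0046] diam 58.1 err 0.5
shift [ 0.1148  0.0045 -0.0023] jaw now -73.6 roll -0.001 or 3.140 t 20.7 q6 0.75 pos [ 0.4592 -0.1851  0.1209]
```

View pics/w22.png

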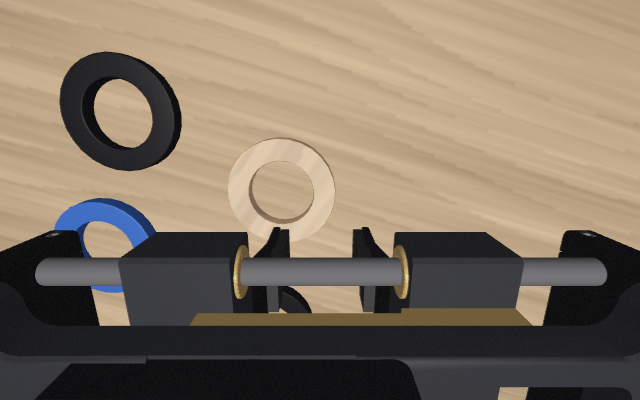

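apply_moves(
  rows=[0.025, 0.003, -0.003, 0, 0.055, 0.003, -0.004, 0, 0.08, 0.003, -0.004, 0, 0.09, 0.003, -0.004, 0, 0.093, 0.003, -0.004, 0],
)

```text
t: 21.12
position: [0.4601, -0.1842, 0.0266]
eef_rot: [-0.094, -0.688, -0.109, 0.711]
wrist_force: [-0.6, 0.4, 0.1]
grip_width: 0.421
```

```bash
python3 - <<'E'
from h import *
go([.4601,-.1854,.006],106.5)
E
```

```text
shift [ 0.0205  0.0017 -0.0002] jaw now -73.5 roll -0.000 or 3.141 t 21.12 q6 0.75 pos [ 0.4601 -0.1842  0.0266]
```

apply_moves(
  rows=[0.01, 0.0015, 0, 0, 0.018, 0.0015, 0, 0, 0.02, 0.0015, 0, 0, 0.02, 0.0015, 0, 0],
)

```text
t: 21.45
position: [0.4599, -0.1853, 0.0065]
eef_rot: [-0.094, -0.688, -0.109, 0.711]
wrist_force: [0.2, 0.3, -0.0]
grip_width: 0.418
```

apply_moves(
  rows=[0, 0, 0, 0, 0, 0, 0, 0, 0, 0, 0, 0, 0, 0, 0, 0, 0, 0, 0, 0],
  fingers=0,
)

```text
t: 21.87
position: [0.4604, -0.1856, 0.0071]
eef_rot: [-0.094, -0.689, -0.109, 0.711]
wrist_force: [0.3, 0.8, 2.2]
grip_width: 0.223
```

apply_moves(
  rows=[-0.02, 0, 0, 0, -0.06, 0, 0, 0, -0.1, 0, 0, 0, -0.14, 0, 0, 0, -0.18, -0.02, -0.01, 0],
)

```text
t: 22.28
position: [0.4697, -0.1705, 0.1861]
eef_rot: [-0.094, -0.689, -0.107, 0.71]
wrist_force: [2.2, -0.7, 0.1]
grip_width: 0.229
```

```bash
python3 - <<'E'
from h import *
root=np.array([.685,.127]); e=np.array([.957,.290]); l=np.array([-.284,.959])
p=root-.057*e-.040*l; print(p); save('wrist','w23.png')
go([*p,.275],106.5)
E
```

```text
[0.641811 0.07211 ]
shift [-0.0817 -0.1842 -0.2272] jaw now -73.6 roll -0.001 or 3.141 t 22.33 q6 0.79 pos [ 0.4743 -0.168   0.1941]
```

View pics/w23.png

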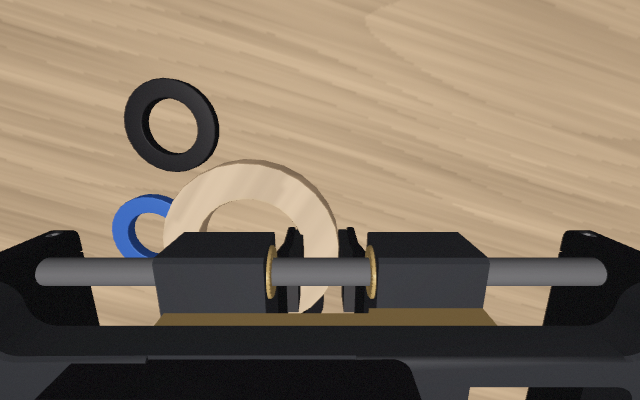

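apply_moves(
  rows=[-0.03, -0.015, -0.019, 0, -0.06, -0.035, -0.044, 0, -0.08, -0.06, -0.074, 0, -0.082, -0.085, -0.105, 0, -0.082, -0.11, -0.136, 0],
)

```text
t: 22.75
position: [0.5737, -0.0292, 0.2786]
eef_rot: [-0.096, -0.695, -0.105, 0.705]
wrist_force: [1.1, -1.3, -0.2]
grip_width: 0.22
```

```bash
python3 - <<'E'
from h import *
go([.6418,.0721,.275],106.5)
E
```

```text
shift [ 0.0036 -0.0779 -0.094 ] jaw now -73.6 roll -0.002 or 3.140 t 22.75 q6 1.09 pos [ 0.5737 -0.0292  0.2786]
```

apply_moves(
  rows=[0.003, -0.024, -0.028, 0, 0.003, -0.048, -0.058, 0, 0.003, -0.072, -0.087, 0, 0.003, -0.078, -0.094, 0, 0.003, -0.078, -0.094, 0],
)

```text
t: 23.17
position: [0.6422, 0.0749, 0.2742]
eef_rot: [-0.097, -0.694, -0.107, 0.705]
wrist_force: [-0.6, -1.0, -0.6]
grip_width: 0.223
```

apply_moves(
  rows=[0, 0, 0, 0, 0, 0, 0, 0],
)

```text
t: 23.33
position: [0.6416, 0.0743, 0.2735]
eef_rot: [-0.097, -0.693, -0.107, 0.706]
wrist_force: [0.2, 0.2, 0.2]
grip_width: 0.224
```

```bash
python3 held.py 100; python3 - <<'E'
from h import *
save('wrist','w24.png');d=save('scene','s24.png'); cv2.imwrite('pics/s24c.png',cv2.resize(d['img'][140:280,240:400,::-1],None,fx=4,fy=4))
s=status.sense(); print(rot(s['eef_rot']).round(3)); go([.6418,.0721,.275],106.5)
E
```

```text
ring centre in tool y,z [-0.039   0.0025] inliers 0.68 top-TCP 0.0072 tilt [ 0.5 -0.5]
world offset centre-TCP [-0.0135  0.0366  0.0006] pos [0.6417 0.0736 0.2742] grip 0.2260817801898259
[[-0.018  0.284 -0.959]
 [ 0.011 -0.959 -0.284]
 [-1.    -0.016  0.014]]
shift [-0.0005  0.0015  0.0006] jaw now -73.5 roll 0.000 or -3.141 t 23.53 q6 1.27 pos [0.6419 0.0737 0.2745]
```

View pics/w24.png

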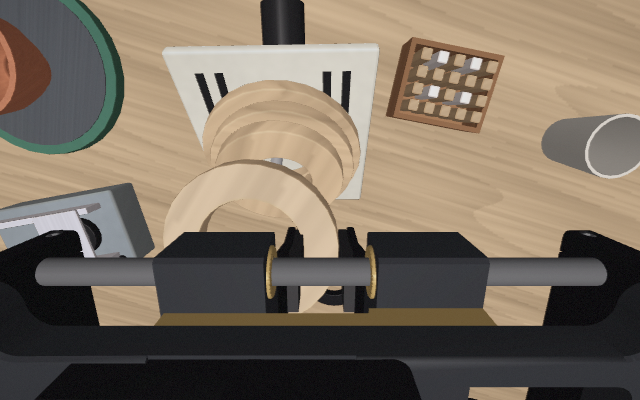

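View pics/s24c.png

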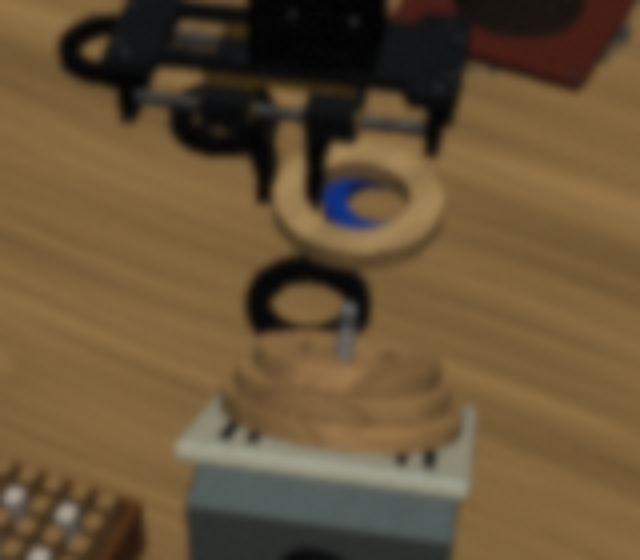

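```bash
python3 - <<'E'
from h import *
go([.6449,.0742,.222],106.5)
E
```

```text
shift [ 0.0525  0.0011 -0.0037] jaw now -73.5 roll 0.000 or -3.141 t 23.53 q6 1.27 pos [0.6419 0.0737 0.2745]
```

apply_moves(
  rows=[0.01, 0.001, -0.004, 0, 0.03, 0.001, -0.004, 0, 0.05, 0.001, -0.004, 0, 0.052, 0.001, -0.004, 0, 0.052, 0.001, -0.004, 0],
)

```text
t: 23.95
position: [0.6439, 0.0739, 0.2202]
eef_rot: [-0.096, -0.693, -0.106, 0.707]
wrist_force: [-0.3, -0.0, -0.4]
grip_width: 0.226
```

apply_moves(
  rows=[0, 0, 0, 0, 0, 0, 0, 0],
)

```text
t: 24.12
position: [0.6444, 0.0737, 0.2213]
eef_rot: [-0.096, -0.693, -0.106, 0.706]
wrist_force: [0.1, 0.2, -1.0]
grip_width: 0.228
```

```bash
python3 - <<'E'
from h import *
d=save('scene','s25.png'); cv2.imwrite('pics/s25c.png',cv2.resize(d['img'][180:260,280:370,::-1],None,fx=7,fy=7,interpolation=2))
go([.6449,.0742,.2],106.5)
E
```

```text
shift [ 0.0216  0.     -0.0008] jaw now -73.5 roll -0.001 or 3.141 t 24.17 q6 1.27 pos [0.6446 0.0738 0.2216]
```

View pics/s25c.png

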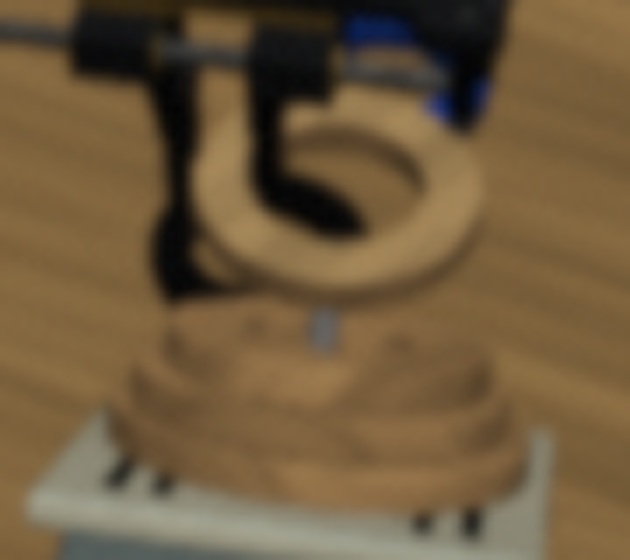

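apply_moves(
  rows=[0.005, 0, -0.001, 0, 0.01, 0, -0.001, 0, 0.014, 0, -0.001, 0, 0.014, 0, -0.001, 0],
)

```text
t: 24.5
position: [0.6445, 0.0743, 0.2061]
eef_rot: [-0.096, -0.693, -0.106, 0.707]
wrist_force: [-0.3, -0.4, -1.1]
grip_width: 0.222
```

```bash
python3 - <<'E'
from h import *
d=save('scene','s26.png'); cv2.imwrite('pics/s26c.png',cv2.resize(d['img'][180:260,280:370,::-1],None,fx=7,fy=7,interpolation=2))
go([.6449,.0742,.2],106.5); print(status.sense()['wrist_force'])
E
```

```text
shift [ 0.0065  0.0002 -0.0003] jaw now -73.5 roll -0.001 or 3.141 t 24.55 q6 1.27 pos [0.6447 0.0743 0.2065]
[0.02601058 0.25955188 0.01397497]
```

View pics/s26c.png

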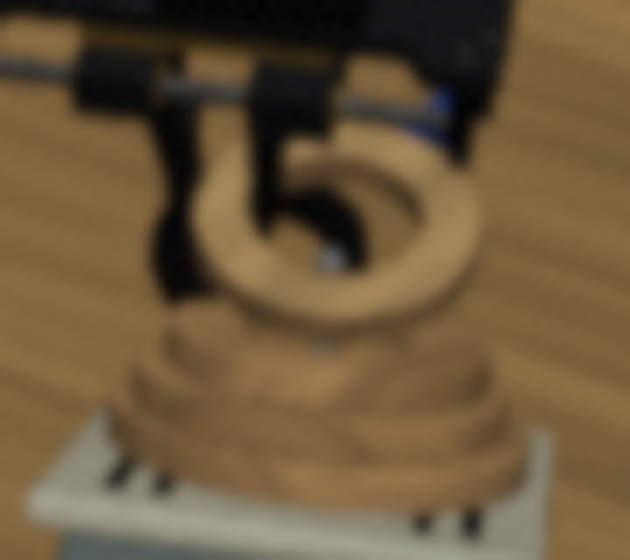

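Tip shows in the hole at crop (329,258). Continue down.

apply_moves(
  rows=[0.004, 0, 0, 0, 0.008, 0, 0, 0, 0.008, 0, 0, 0, 0.008, 0, 0, 0],
)

```text
t: 24.88
position: [0.6442, 0.0743, 0.198]
eef_rot: [-0.096, -0.693, -0.106, 0.707]
wrist_force: [-0.2, 0.1, -0.5]
grip_width: 0.223
```

```bash
python3 - <<'E'
from h import *
d=save('scene','s27.png'); cv2.imwrite('pics/s27c.png',cv2.resize(d['img'][180:260,280:370,::-1],None,fx=7,fy=7,interpolation=2))
go([.6449,.0742,.2],106.5); print(status.sense()['wrist_force'])
E
```

```text
shift [-0.0016  0.0003 -0.0004] jaw now -73.5 roll -0.001 or 3.141 t 24.93 q6 1.27 pos [0.6444 0.0744 0.1984]
[ 0.38596245  0.03324702 -0.50335218]
```

View pics/s27c.png

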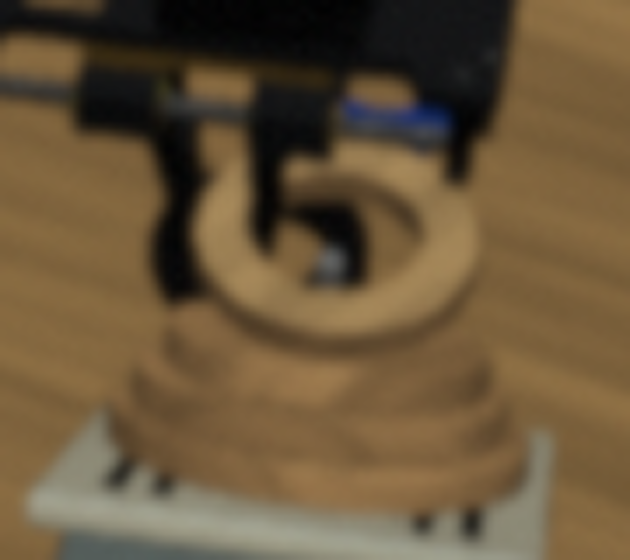

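apply_moves(
  rows=[-0.003, 0, 0, 0, -0.003, 0, -0.004, 0, -0.003, 0, -0.004, 0, -0.003, 0, -0.004, 0],
)

```text
t: 25.27
position: [0.6487, 0.0755, 0.2016]
eef_rot: [-0.096, -0.693, -0.106, 0.707]
wrist_force: [-1.2, 0.7, -0.6]
grip_width: 0.227
```

```bash
python3 - <<'E'
from h import *
d=save('scene','s28.png'); cv2.imwrite('pics/s28c.png',cv2.resize(d['img'][180:260,280:370,::-1],None,fx=7,fy=7,interpolation=2))
go([.6487,.0753,.2015],106.5); print(status.sense()['wrist_force'])
E
```

```text
shift [-0.0001  0.0002 -0.0001] jaw now -73.5 roll -0.000 or 3.141 t 25.32 q6 1.27 pos [0.6485 0.0755 0.2014]
[-0.14580352 -0.01126771 -0.16952592]
```

View pics/s28c.png

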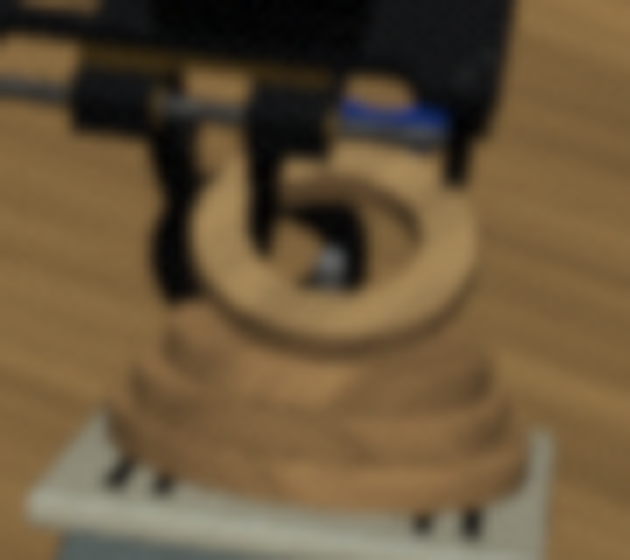

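apply_moves(
  rows=[0, 0, 0, 0, 0, 0, 0, 0, 0, 0, 0, 0, 0, 0, 0, 0, 0, 0, 0, 0],
  fingers=0.33,
)

```text
t: 25.73
position: [0.6485, 0.0755, 0.2015]
eef_rot: [-0.096, -0.693, -0.106, 0.707]
wrist_force: [-0.2, 0.2, -0.7]
grip_width: 0.325
```

```bash
python3 - <<'E'
from h import *
d=save('scene','s29.png'); cv2.imwrite('pics/s29c.png',cv2.resize(d['img'][180:260,280:370,::-1],None,fx=7,fy=7,interpolation=2))
E
```

```text
(no output)
```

View pics/s29c.png

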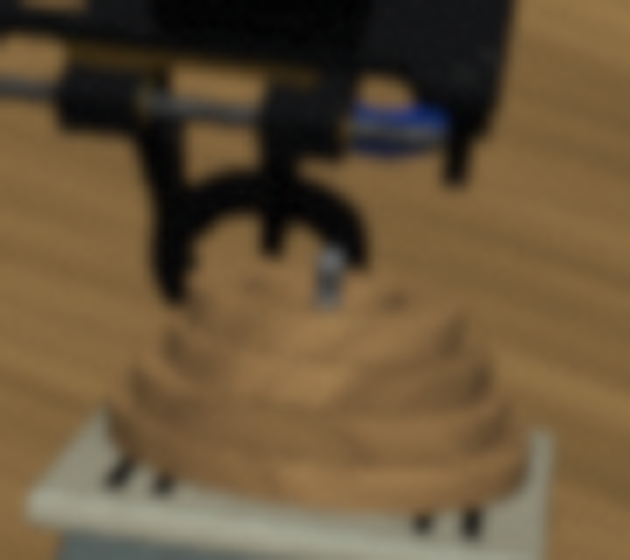

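Seated, tip clear of it at (329,265). Back away and check.

apply_moves(
  rows=[-0.03, 0, 0, 0, -0.06, 0, 0.005, 0, -0.09, 0, 0.035, 0, -0.09, 0, 0.075, 0, -0.09, 0, 0.11, 0],
)

```text
t: 26.2
position: [0.5449, 0.0429, 0.296]
eef_rot: [-0.097, -0.694, -0.106, 0.705]
wrist_force: [-0.1, -0.3, 0.1]
grip_width: 0.333
```

apply_moves(
  rows=[0, 0, 0, 0, 0, 0, 0, 0],
)

```text
t: 26.37
position: [0.5438, 0.0426, 0.2969]
eef_rot: [-0.097, -0.695, -0.106, 0.705]
wrist_force: [0.2, 0.2, 0.3]
grip_width: 0.329
```

```bash
python3 - <<'E'
from h import *
save('wrist','w30.png'); d=save('top','t30.png');cv2.imwrite('pics/t30c.png',cv2.resize(d['img'][110:270,170:340,::-1],None,fx=4,fy=3.7))
s=status.sense(); print(s['position'],rot(s['eef_rot']).round(3)); 
E
```

```text
[0.54565748 0.04290062 0.29677051] [[-0.015  0.284 -0.959]
 [ 0.01  -0.959 -0.284]
 [-1.    -0.014  0.011]]
```

View pics/w30.png

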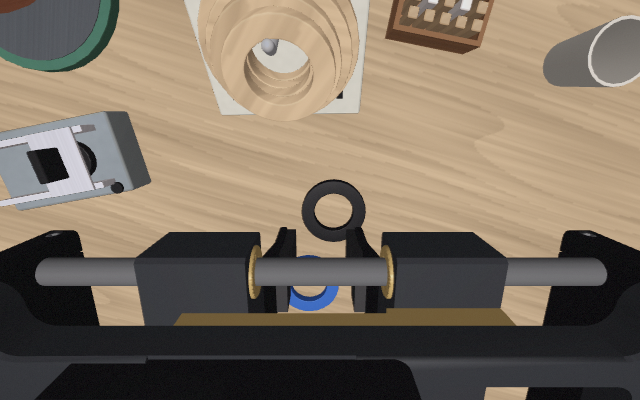

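View pics/t30c.png

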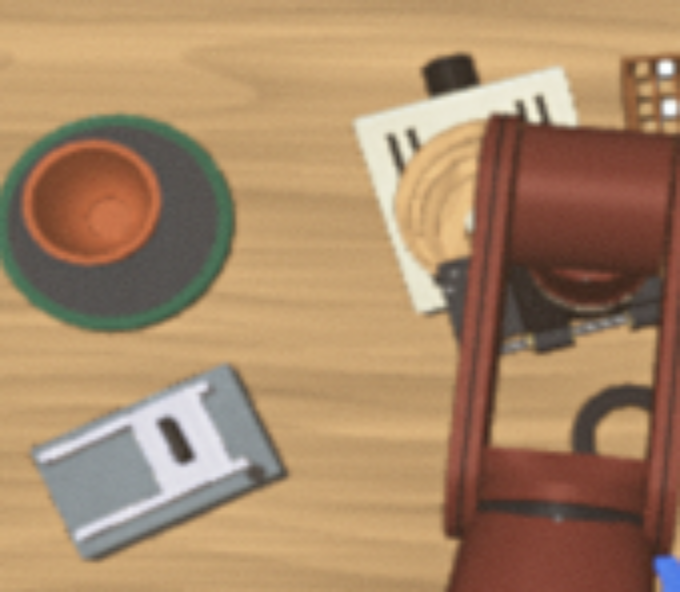

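```bash
python3 - <<'E'
from plane import *
optics.get_image('wrist'); d=optics.get_image('wrist'); s=status.sense(); W=cloud(d,ext(d,s))
n=np.array([-.574*.955,-.574*.296,.819]); n/=np.linalg.norm(n); r0=np.array([.685,.127,.14])
for b in((260,103,300,115),(224,50,240,90),(318,40,334,85)):
    c,nn,e=fitp(W,b); print(c.round(4),np.degrees(np.arccos(min(1,nn@n))),e,'top off',(c-r0)@n)
u=np.array([-np.sin(np.radians(27)),np.cos(np.radians(27))]) ; print(u)
go([.4575,.3672,.20],117)
E
```

```text
[0.6064 0.1056 0.1549] 4.362433566925465 0.0008448894080477085 top off 0.058885552510663255
[0.6271 0.1497 0.1783] 0.6457567156869949 0.0005931134705781726 top off 0.05923138079664399
[0.6552 0.0739 0.1791] 46.67362486000701 0.002877745438430252 top off 0.057440473630946634
[-0.4539905   0.89100652]
shift [ 0.101  -0.3344 -0.0086] jaw now -73.5 roll -0.183 or 2.959 t 26.57 q6 1.21 pos [0.5459 0.0431 0.2962]
```

apply_moves(
  rows=[0, -0.036, 0, -0.045, 0, -0.075, 0, -0.09, 0, -0.115, 0, -0.135, 0, -0.155, -0.002, -0.183, 0, -0.195, -0.004, -0.183],
  fingers=0.45,
)

```text
t: 26.98
position: [0.4945, 0.2332, 0.2988]
eef_rot: [-0.161, -0.683, -0.171, 0.692]
wrist_force: [0.2, 0.5, -0.3]
grip_width: 0.449
```

```bash
python3 - <<'E'
from h import *
go([.458,.367,.18],117.2)
E
```

```text
shift [ 0.1208 -0.1337 -0.0297] jaw now -62.9 roll -0.001 or 3.140 t 26.98 q6 1.38 pos [0.4945 0.2332 0.2988]
```

apply_moves(
  rows=[0.02, -0.03, -0.007, 0, 0.045, -0.065, -0.014, 0, 0.075, -0.1, -0.022, 0, 0.105, -0.13, -0.029, 0, 0.12, -0.133, -0.03, 0],
)

```text
t: 27.4
position: [0.4566, 0.3705, 0.1777]
eef_rot: [-0.162, -0.681, -0.172, 0.693]
wrist_force: [0.5, -0.7, -0.1]
grip_width: 0.449
```

apply_moves(
  rows=[0, 0, 0, 0, 0, 0, 0, 0],
)

```text
t: 27.57
position: [0.4553, 0.3711, 0.1753]
eef_rot: [-0.163, -0.68, -0.173, 0.694]
wrist_force: [0.8, 0.4, 0.5]
grip_width: 0.448
```

```bash
python3 - <<'E'
from h import *
save('wrist','w31.png'); d=optics.get_image('wrist'); s=status.sense(); W=cloud(d,ext(d,s)); Z=W[...,2]; m=(Z>.10)&(Z<.118); m[230:]=0
if m.sum()>20: print('tab',m.sum(),W[m].mean(0),cv2.minAreaRect((W[m][:,:2]*1000).astype(np.float32)))
go([.458,.367,.086],117.2)
E
```

```text
tab 1317 [0.5287556  0.29264694 0.10853568] ((538.8003540039062, 283.2754821777344), (39.596435546875, 255.73622131347656), 42.3094482421875)
shift [0.0927 0.005  0.0005] jaw now -62.7 roll 0.002 or -3.139 t 27.67 q6 1.62 pos [0.4578 0.3706 0.1788]
```

View pics/w31.png

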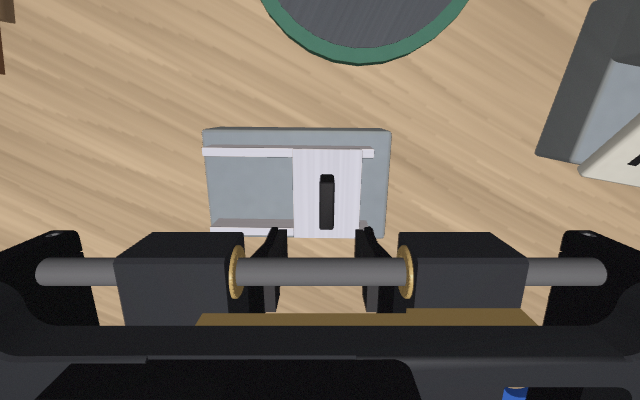

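```bash
python3 - <<'E'
from h import *
d=optics.get_image('wrist'); s=status.sense(); T=ext(d,s); W=cloud(d,T)
g=cv2.cvtColor(d['img'],cv2.COLOR_RGB2GRAY); m=((g<70)&(W[...,2]>.103)&(W[...,2]<.12)).astype(np.uint8); m[:,:290]=0;m[:,355:]=0;m[:150]=0;m[228:]=0
v,u=np.nonzero(m); print(len(v),u.mean(),v.mean(),W[m>0].mean(0)); p=np.array([ray(d,a,b,.112,T)[:2]*1000 for a,b in zip(u,v)]).astype(np.float32)
print(cv2.minAreaRect(p)); go([.458,.367,.086],117.2)
E
```

```text
645 324.45891472868215 204.2031007751938 [0.46124816 0.37104243 0.11138117]
((461.30487060546875, 371.05255126953125), (38.11585235595703, 10.518521308898926), 27.565980911254883)
shift [0.0935 0.0046 0.001 ] jaw now -62.7 roll 0.001 or -3.140 t 27.72 q6 1.62 pos [0.4583 0.3705 0.1795]
```

apply_moves(
  rows=[0.02, 0.003, -0.002, 0, 0.045, 0.003, -0.002, 0, 0.065, 0.003, -0.002, 0, 0.078, 0.003, -0.002, 0, 0.08, 0.003, -0.002, 0],
)

```text
t: 28.13
position: [0.4599, 0.3683, 0.0981]
eef_rot: [-0.161, -0.682, -0.171, 0.693]
wrist_force: [-1.0, -0.8, -0.5]
grip_width: 0.452
```

```bash
python3 - <<'E'
from h import *
go([.460,.369,.088],117.2);print(status.sense()['wrist_force']); save('wrist','w32.png')
E
```

```text
shift [ 0.0101 -0.0004 -0.0005] jaw now -62.8 roll -0.000 or 3.141 t 28.13 q6 1.62 pos [0.4599 0.3683 0.0981]
[-1.03087841 -0.78170598 -0.47606379]
```

View pics/w32.png

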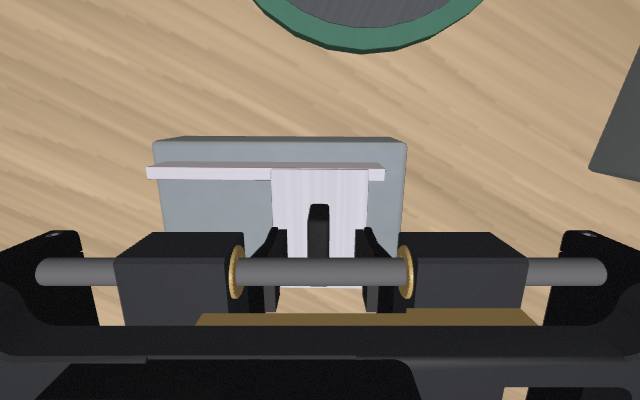

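Tab (318,230) sits between the fingers. Down a bit, then grip it.

apply_moves(
  rows=[0.005, 0, 0, 0, 0.009, 0, 0, 0, 0.009, 0, 0, 0],
)

```text
t: 28.43
position: [0.4605, 0.3689, 0.0905]
eef_rot: [-0.161, -0.682, -0.172, 0.692]
wrist_force: [-1.2, -1.4, 0.2]
grip_width: 0.449
```

apply_moves(
  rows=[0, 0, 0, 0, 0, 0, 0, 0, 0, 0, 0, 0, 0, 0, 0, 0, 0, 0, 0, 0],
  fingers=0,
)

```text
t: 28.85
position: [0.4606, 0.3691, 0.0908]
eef_rot: [-0.161, -0.683, -0.172, 0.692]
wrist_force: [0.6, 1.1, -0.1]
grip_width: 0.158
```

```bash
python3 - <<'E'
from h import *
s=status.sense(); print(s['wrist_force'],s['grip_width']*87,rot(s['eef_rot']).round(3)); p=s['position']; go(p+.066*np.array([-.457,.889,0]),117.2)
E
```

```text
[ 0.56359403  1.11787875 -0.09281712] 13.711526365079093 [[-0.016  0.457 -0.889]
 [ 0.012 -0.889 -0.457]
 [-1.    -0.018  0.009]]
shift [ 0.0012 -0.066  -0.    ] jaw now -62.8 roll 0.000 or -3.142 t 28.85 q6 1.62 pos [0.4606 0.3691 0.0908]
```

apply_moves(
  rows=[0.001, -0.012, 0, 0, 0.001, -0.028, 0, 0, 0.001, -0.045, 0, 0, 0.001, -0.06, 0, 0, 0.001, -0.065, 0, 0],
)

```text
t: 29.27
position: [0.4308, 0.4277, 0.0907]
eef_rot: [-0.162, -0.683, -0.172, 0.691]
wrist_force: [9.7, -14.1, 0.2]
grip_width: 0.136
```

apply_moves(
  rows=[0, -0.003, 0, 0, 0, -0.003, 0, 0],
)

```text
t: 29.43
position: [0.4309, 0.4276, 0.0907]
eef_rot: [-0.165, -0.683, -0.17, 0.691]
wrist_force: [6.5, -11.6, 3.2]
grip_width: 0.135
```

```bash
python3 - <<'E'
from h import *
s=status.sense(); print(s['wrist_force'],s['grip_width']*87,s['position'],'moved',(s['position']-[.4606,.3691,.0908])@[-.457,.889,0]); save('wrist','w33.png')
E
```

```text
[  6.46337957 -11.58732344   3.18230514] 11.7803017667912 [0.4308829  0.42760624 0.09069959] moved 0.06559276027000287
```

View pics/w33.png

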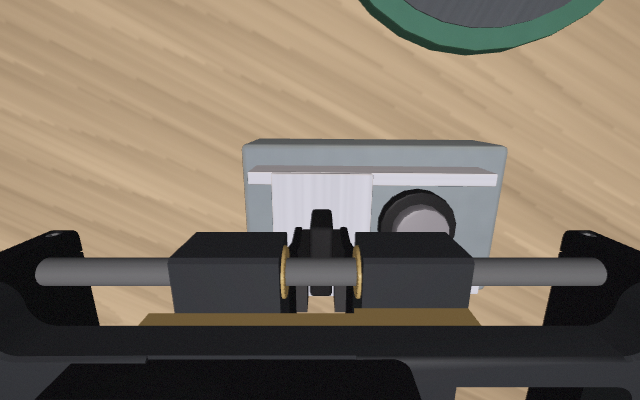

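apply_moves(
  rows=[0, 0, 0, 0, 0, 0, 0, 0, 0, 0, 0, 0, 0, 0, 0, 0],
  fingers=0.35,
)

```text
t: 29.82
position: [0.4305, 0.4281, 0.0907]
eef_rot: [-0.165, -0.683, -0.17, 0.691]
wrist_force: [0.8, 0.7, -0.7]
grip_width: 0.32
```

apply_moves(
  rows=[-0.02, 0.001, 0, 0, -0.045, 0.001, 0, 0, -0.065, 0.015, 0, 0, -0.065, 0.045, 0, 0, -0.065, 0.064, 0, 0],
)

```text
t: 30.23
position: [0.4621, 0.371, 0.1573]
eef_rot: [-0.165, -0.684, -0.171, 0.689]
wrist_force: [0.4, 0.7, -0.6]
grip_width: 0.352
```

apply_moves(
  rows=[0, 0, 0, 0, 0, 0, 0, 0, 0, 0, 0, 0, 0, 0, 0, 0, 0, 0, 0, 0],
  fingers=0,
)

```text
t: 30.65
position: [0.4614, 0.3719, 0.157]
eef_rot: [-0.165, -0.684, -0.171, 0.69]
wrist_force: [0.2, 0.8, -0.6]
grip_width: 0.063
```

```bash
python3 - <<'E'
from h import *
s=status.sense(); print(s['wrist_force'],s['grip_width']*87); save('wrist','w34.png'); go([.4595,.3675,.08],117.2)
d=optics.get_image('wrist'); s=status.sense(); T=ext(d,s); print(rot(s['eef_rot']).round(3))
print('btn?')
d=save('top','t34.png');cv2.imwrite('pics/t34c.png',cv2.resize(d['img'][180:280,160:260,::-1],None,fx=5,fy=5))
d=save('scene','s34.png');cv2.imwrite('pics/s34c.png',cv2.resize(d['img'][190:300,390:510,::-1],None,fx=5,fy=5))
E
```

```text
[ 0.16549253  0.81763288 -0.6311935 ] 5.523463830415386
shift [0.077  0.0037 0.0033] jaw now -62.5 roll 0.006 or -3.136 t 30.7 q6 1.63 pos [0.4615 0.3718 0.157 ]
[[-0.01   0.462 -0.887]
 [ 0.006 -0.887 -0.462]
 [-1.    -0.01   0.006]]
btn?
```

View pics/w34.png

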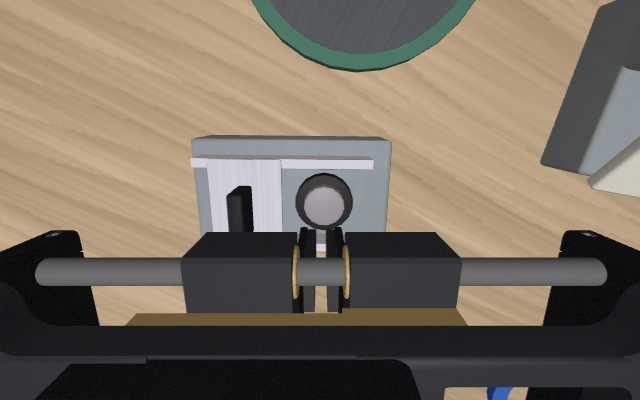

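View pics/s34c.png

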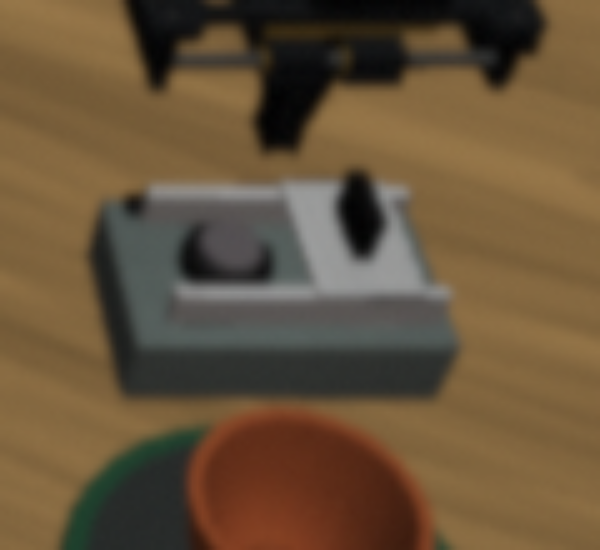

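```bash
python3 - <<'E'
from h import *
d=optics.get_image('wrist'); s=status.sense(); T=ext(d,s); print('btn',ray(d,324,205.5,.072,T)); go([.4595,.3675,.076],117.2)
E
```

```text
btn [0.45963743 0.36905026 0.072     ]
shift [0.0812 0.0032 0.0034] jaw now -62.5 roll 0.005 or -3.136 t 30.9 q6 1.63 pos [0.4618 0.3714 0.1572]
```

apply_moves(
  rows=[0.02, 0.002, 0.002, 0, 0.045, 0.002, 0.002, 0, 0.066, 0.002, 0.002, 0, 0.073, 0.002, 0.002, 0, 0.073, 0.002, 0.002, 0],
)

```text
t: 31.32
position: [0.4585, 0.3682, 0.0817]
eef_rot: [-0.166, -0.683, -0.171, 0.691]
wrist_force: [-1.2, -0.5, -0.4]
grip_width: 0.006
```

```bash
python3 - <<'E'
from h import *
go([.4595,.3685,.066],117.2); s=status.sense(); print(s['grip_width'],s['wrist_force'])
E
```

```text
shift [ 0.0157  0.0003 -0.0012] jaw now -62.5 roll 0.005 or -3.136 t 31.32 q6 1.62 pos [0.4585 0.3682 0.0817]
0.005599098067462296 [-1.22028144 -0.51153076 -0.43445233]
```

apply_moves(
  rows=[0.007, 0, -0.001, 0, 0.012, 0, -0.001, 0, 0.016, 0, -0.001, 0, 0.017, 0, -0.001, 0, 0.017, 0, -0.001, 0],
)

```text
t: 31.73
position: [0.4604, 0.3694, 0.0665]
eef_rot: [-0.165, -0.683, -0.171, 0.69]
wrist_force: [-1.8, -0.7, 5.8]
grip_width: 0.002
```

apply_moves(
  rows=[0.001, 0, 0, 0, 0.001, 0, 0, 0, 0.001, 0, 0, 0],
)

```text
t: 31.98
position: [0.4607, 0.3696, 0.0668]
eef_rot: [-0.165, -0.684, -0.171, 0.69]
wrist_force: [-2.1, -2.0, 5.6]
grip_width: 0.008
```

apply_moves(
  rows=[0.003, 0, 0, 0, 0.004, 0, 0, 0, 0.004, 0, 0, 0, 0.004, 0, 0, 0],
)

```text
t: 32.32
position: [0.4609, 0.3698, 0.0662]
eef_rot: [-0.165, -0.684, -0.171, 0.69]
wrist_force: [-8.2, -6.7, 19.4]
grip_width: 0.004
```

apply_moves(
  rows=[-0.02, 0, 0, 0, -0.05, 0, 0, 0, -0.085, 0, 0, 0, -0.088, -0.03, 0, 0, -0.088, -0.064, 0, 0],
  fingers=0,
)

```text
t: 32.73
position: [0.4354, 0.4269, 0.1596]
eef_rot: [-0.163, -0.687, -0.171, 0.687]
wrist_force: [1.3, 0.4, -1.2]
grip_width: 0.008
```

```bash
python3 - <<'E'
from h import *
go([.4308,.4277,.12],117.2); s=status.sense(); print(s['grip_width'],s['wrist_force'])
E
```

```text
shift [ 0.0397 -0.0024  0.0038] jaw now -62.7 roll 0.002 or -3.140 t 32.73 q6 1.73 pos [0.4354 0.4269 0.1596]
0.00833052818827221 [ 1.29286239  0.41811247 -1.19382618]
```

apply_moves(
  rows=[0, -0.002, 0.004, 0, 0, -0.002, 0.004, 0, 0, -0.002, 0.004, 0, 0, -0.002, 0.004, 0, 0.01, -0.002, 0.004, 0],
  fingers=0.42,
)

```text
t: 33.15
position: [0.4325, 0.427, 0.1512]
eef_rot: [0.163, 0.688, 0.171, -0.686]
wrist_force: [0.4, 0.1, 0.3]
grip_width: 0.293
```

```bash
python3 - <<'E'
from h import *
go([.4308,.4277,.0905],117.2); s=status.sense(); print(s['grip_width']); save('wrist','w36.png')
E
```

```text
shift [ 0.0607 -0.0008  0.0015] jaw now -62.7 roll 0.001 or -3.141 t 33.15 q6 1.74 pos [0.4325 0.427  0.1512]
0.2927457789189475
```

View pics/w36.png

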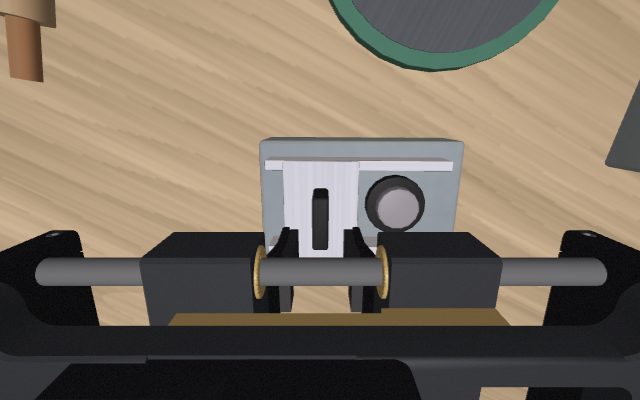

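Button is up at (396,205), tab centred between the fingers at (320,218). Down onto it, grip, slide back.

apply_moves(
  rows=[0.01, -0.001, 0.001, 0, 0.025, -0.001, 0.001, 0, 0.04, -0.001, 0.001, 0, 0.056, -0.001, 0.001, 0, 0.06, -0.001, 0.001, 0],
)

```text
t: 33.62
position: [0.4275, 0.4247, 0.083]
eef_rot: [-0.164, -0.684, -0.169, 0.69]
wrist_force: [-1.0, -0.1, -1.0]
grip_width: 0.42
```

apply_moves(
  rows=[0, 0, 0, 0, 0, 0, 0, 0, 0, 0, 0, 0, 0, 0, 0, 0, 0, 0, 0, 0],
  fingers=0,
)

```text
t: 34.03
position: [0.4281, 0.4252, 0.0842]
eef_rot: [-0.163, -0.685, -0.169, 0.689]
wrist_force: [0.1, 0.4, 0.7]
grip_width: 0.134
```

```bash
python3 - <<'E'
from h import *
s=status.sense(); print(s['grip_width']*87,s['wrist_force'],s['position']); go([.4606,.3691,.0905],117.2)
E
```

```text
11.689797401518332 [0.09310765 0.39946735 0.70645719] [0.42812064 0.42519142 0.08415267]
shift [-0.007   0.0647 -0.0032] jaw now -62.8 roll -0.000 or 3.141 t 34.03 q6 1.74 pos [0.4281 0.4252 0.0842]
```

apply_moves(
  rows=[-0.001, 0.012, 0, 0, -0.001, 0.028, 0, 0, -0.001, 0.045, -0.001, 0, -0.001, 0.06, -0.001, 0, -0.001, 0.067, -0.001, 0],
)

```text
t: 34.45
position: [0.4575, 0.3675, 0.0842]
eef_rot: [-0.161, -0.684, -0.17, 0.691]
wrist_force: [-16.3, 27.5, -4.5]
grip_width: 0.138
```

apply_moves(
  rows=[0, 0.003, 0, 0, 0, 0.003, 0, 0],
)

```text
t: 34.62
position: [0.4574, 0.3677, 0.0842]
eef_rot: [-0.158, -0.684, -0.172, 0.691]
wrist_force: [-5.7, 12.3, -4.7]
grip_width: 0.138
```

```bash
python3 - <<'E'
from h import *
s=status.sense(); print(s['grip_width']*87,s['wrist_force'],s['position'],(s['position']-[.42812,.42519,0])@[.457,-.889,0]); save('wrist','w37.png')
E
```

```text
11.982932487401722 [-5.70255544 12.30778927 -4.69108565] [0.45736308 0.36768211 0.08418902] 0.06448860278933366
```

View pics/w37.png

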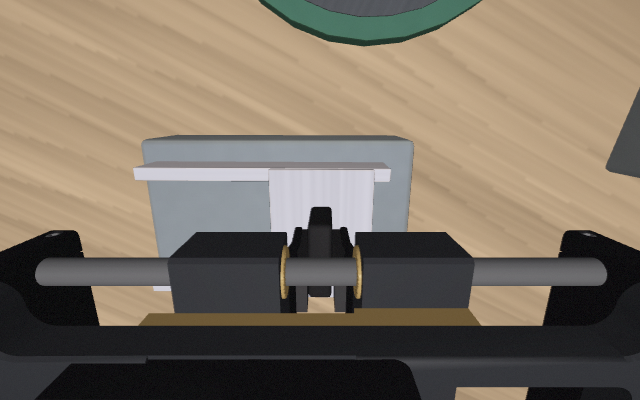

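At the closed stop (about 13 N). Release, rise straight up and move aside.

apply_moves(
  rows=[0, 0, 0, 0, 0, 0, 0, 0, 0, 0, 0, 0, 0, 0, 0, 0],
  fingers=0.36,
)

```text
t: 35.0
position: [0.4579, 0.3676, 0.0847]
eef_rot: [-0.158, -0.684, -0.172, 0.691]
wrist_force: [-1.2, 0.2, 0.1]
grip_width: 0.328
```

apply_moves(
  rows=[-0.02, 0, 0, 0, -0.05, 0, 0, 0, -0.09, 0, 0, 0, -0.13, 0, 0, 0, -0.17, 0, 0, 0],
)

```text
t: 35.42
position: [0.4602, 0.3642, 0.2565]
eef_rot: [-0.158, -0.684, -0.172, 0.691]
wrist_force: [0.1, 0.6, -0.1]
grip_width: 0.36
```

apply_moves(
  rows=[0, 0.02, 0.02, 0, 0, 0.045, 0.045, 0, 0, 0.065, 0.065, 0, 0, 0.075, 0.075, 0, 0, 0.075, 0.075, 0],
)

```text
t: 35.83
position: [0.4272, 0.2609, 0.2558]
eef_rot: [-0.158, -0.685, -0.171, 0.691]
wrist_force: [1.1, 0.7, -0.1]
grip_width: 0.36
```

apply_moves(
  rows=[0, 0, 0, 0, 0, 0, 0, 0, 0, 0, 0, 0],
)

```text
t: 36.08
position: [0.4275, 0.2615, 0.256]
eef_rot: [-0.158, -0.685, -0.171, 0.691]
wrist_force: [0.1, -0.5, -0.6]
grip_width: 0.361
```

```bash
python3 - <<'E'
from h import *
save('wrist','w38.png'); d=save('top','t38.png');cv2.imwrite('pics/t38c.png',cv2.resize(d['img'][100:280,160:440,::-1],None,fx=2.8,fy=2.8)); save('scene','s38.png')
T=ext(d); W=cloud(d,T);Z=W[...,2]; v,u=np.mgrid[0:400,0:640]; t=(u>185)&(u<250)&(v>205)&(v<262)&(Z>.1)&(Z<.125); print('tab',t.sum(),W[t].mean(0)); 
print(status.sense()['wrist_force'],status.sense()['position'])
E
```

```text
tab 0 [nan nan nan]
[ 0.07784379  0.26172137 -0.01912003] [0.42723375 0.2614859  0.25561754]<stdin>:3: RuntimeWarning: Mean of empty slice.
  ret = um.true_divide(
```

View pics/t38c.png

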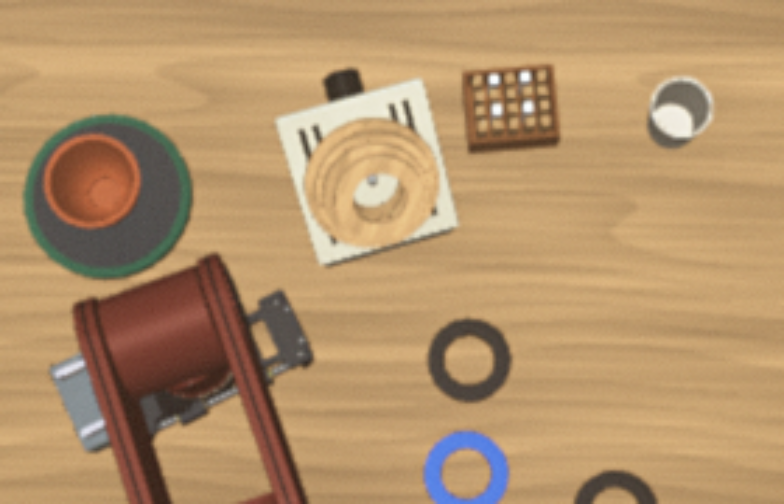

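View pics/w38.png

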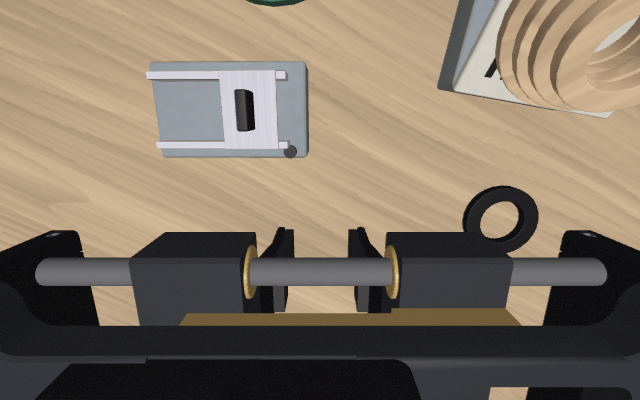

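View pics/s38.png

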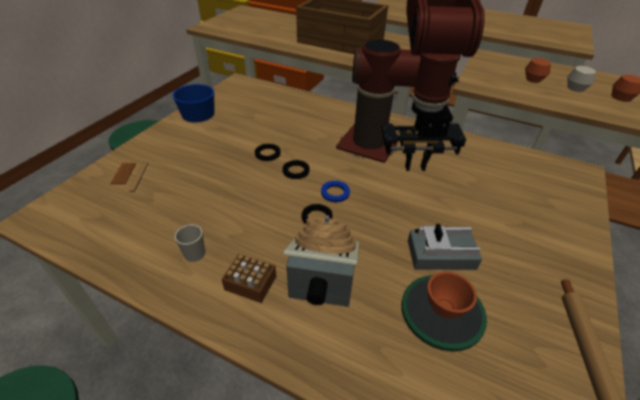

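```bash
python3 - <<'E'
from h import *
print(order.finish_job())
E
```

```text
the job is handed in; nothing more can be done
None
```

All four rings are on the hook, largest at the back. The cover was slid aside, the button pressed, and the cover slid back. The job was handed in at about 36 s of the 210 s, and no verdict was reported.

**Rings:**
- Depth readings put the exposed faces about 14, 29, 44 and 59 mm from the stand's face for the 154, 136, 118 and 100 mm rings. Fully home would be 15, 30, 45 and 60 mm.
- For the 136 and 118 mm rings, every patch I checked was square to the hook within 1°. The 154 mm patches gave matching normals, but the angle calculation itself failed.
- For the 100 mm ring, one patch was square within 1°. The other two gave 4° and 47°; I put that down to small patches catching the ring's edge and did not measure again. The final pictures show it lying flat.

**Switch box:**
- The cover reached its open stop after 65.6 mm. The button bottomed at about 66 mm height with 19 N on the wrist, and a picture showed it up again.
- The cover went back 64.5 mm to a firm stop. A final depth check of the tab returned nothing because the arm hid it from the top camera; the wrist and scene pictures show the cover closed.

**Bystanders and arm:** The cup, pot and stamps look unmoved in the final pictures, and the arm is clear of everything.

**Contact on the way:** When going down for the first ring, the fingertips pressed on the table with about 34 N. I raised the fingers about 4 mm before gripping.

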